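# Set the guarded thermostat of the flask warmer with its key

### The arm

A 6-joint arm with a two-finger parallel gripper is mounted at the origin on the work surface. World frame = base frame: x ahead of the robot, y to its left, z up, the work surface at z = 0. Lengths are in m, angles in degrees, forces in N, time in s.
With the tool pointing down it reaches from about 0.3 to 0.825 m from the base axis. Payload 5.4 kg.
Tool frame: the origin (TCP) lies where the fingers leave the gripper's body, on its centre line; the fingertips stand env.tips_ahead ahead of it and the grasp point (between the pads) lies 69 mm ahead of it (env.tips_ahead is the distance from the TCP to the fingertips, in m); z points along the fingers, x is the direction in which the jaws open and shut, and the axes are right-handed (so a half turn about z gives the same grasp; the last joint's range is limited). The gripper opens to 92 mm and grips with 3 to 60 N. Pads are 20 mm wide; open, the fingers measure 128 mm over their backs; the gripper's body (75 mm by 189 mm) begins 69 mm behind the grasp point.
Start: joints at [57.462, 9.076, 91.501, -0, 79.423, -12.038], TCP at [0.201, 0.539, 0.303] pointing down, gripper open.
Joint ranges: [-166.64, 166.64], [-54.1, 131.32], [10.49, 154.53], [-73.88, 253.88], [9.74, 151.15], [-171.62, 171.62]. Speed limits (degrees/s): [147.25, 147.25, 180, 180, 180, 180].

### API

Orientations are given as a 3x3 rotation matrix whose columns are the frame's x, y, z axes.
In Python, from rig import env gives the robot as it stands.
- The arm moves only by the tool play_rows, never from a script. Its argument "series" is a list of rows, each a list of 7 numbers: the opening, from 0 (shut) to 1 (fully open), then the shift along the tool's x, y, z as a fraction of full scale, then the turn, a rotation vector about the tool's x, y, z as a fraction of full scale. In form: [[claw, tx, ty, tz, wx, wy, wz], ...]. A call has exactly 10 rows; each row is the pose to reach, as a shift and turn from the pose measured when the call began, along the tool's axes at that moment; what a row does not reach only later rows make up. Full scale, the value 1, is 75 cm for a shift and 60 degrees for a turn. A row lasts 1/12 s, in which the tool goes at most 41.7 mm and 7.16 degrees, less where a joint would pass 70% of its speed; a pose out of reach is approached as far as the arm can. A call with a number of a shift or a turn outside -1 to 1 is refused whole. A call with a gripper value outside its range is refused whole. The fingers move at their own pace and stop on an object; the grip force is fixed at half the most. Time passes only in rows, so rows that repeat a pose let the fingers close, or fill a call up. It gives the time, the measured TCP pose, the force and the opening at its end, in the units of the state.
- env.sense(): the state, without advancing time (a new reading comes with each control period).
- env.read_camera(name): name is "side" or "top" or "wrist"; returns a dict with "color" (420x560x3 uint8, red, green, blue), "vfov" (degrees; the focal length in pixels is half the picture's height over the tangent of half this angle, whatever the lens; pixels are square), "cx", "cy" (the principal point, pixels), "xyz" and "rotation" of the camera in the world; the wrist camera has in their place "tool_from_camera" (4x4, takes a point from camera to tool coordinates, whose origin is the TCP and whose axes are the tool frame's). Camera axes: x right, y up, looking along -z (the intrinsics and any distortion apply to the point x, -y, -z); pixel columns grow to the right and rows downward; lengths in m; the calibration is good to about 2 mm. A picture is of the moment at which its call begins: read the wrist's pose just before it. There is no depth.
- env.finish_job(): hands the job in, once; it reports no verdict.
The state is a dict: "t": time; "qpos": joint angles; "dq": joint speeds; "joint_efforts": joint torques, N m; "ee_pos": TCP position; "eef_rot": TCP orientation; "force": force on the tool from outside, world axes, zero at the start; "moment": the same for the moment, N m; "grip_width": opening from 0.0 (shut) to 1.0 (fully open).
Only numpy, scipy, OpenCV 4.12 (cv2) and the standard library are available. Lean on these libraries where they do the work, as an engineer would, in place of code of your own. Each camera call takes 0.05 s, during which the arm holds its last target.

### The job

Take the orange setting key out of its wooden rest, reach its rubber foot down through the round guard opening of the warmer and, pressing gently on the sunk knob, turn it until the red pointer stands at the green mark. Press just enough to turn it and never push the knob's spring down hard; then lower the key back upright into its rest without dropping it, let go, and leave the other things on the shelf where they are.

Things in the scene. Friction and masses are not known exactly. Their poses are not given: they have to be found in the camera images.
- key_grip (a point): Centre of the key's orange paddle handle (16 mm thick along the key's y, 44 mm wide along its x, 40 mm tall). The key (70 g) stands upright, 104 mm long; its z axis points up from foot to handle. Below the handle: aluminium shaft 14 mm in diameter, then a square rubber foot 14 x 14 x 8 mm. The handle's centre is 84 mm above the flat underside of the foot, its lower edge 64 mm above it.
- key_foot (a point): Centre of the flat underside of the key's rubber foot, 84 mm below key_grip along the key's axis.
- rest_floor (a point): Bottom centre of the round blind hole in the wooden key rest (block 64 x 64 x 45 mm, fixed). The hole is 24 mm in diameter with a 3 mm chamfer, 40 mm deep; its floor is 5 mm above the table. The key stands in it, foot on the floor.
- warmer: The grey flask warmer, 160 (its x) x 250 (its y) x 75 mm, fixed; origin at the centre of its underside. Empty round hot plate (top 77 mm up) on its -y half, the guarded setting well on its +y half.
- guard (a point): Centre of the round guard opening, 28 mm in diameter, at the top face of the clear plastic guard plate (7 mm thick, top 75 mm above the table), rimmed with a thin steel ring. Straight below it, on the same vertical axis, sits the sunk knob: 36 mm in diameter, flat top. Its depth differs each time and is not measured: the unpressed flat top lies anywhere from 16 to 40 mm below this point and must be found by feel.
- plunger (a joint): How far the knob is pushed down on its spring, m: 0 untouched, limit stop at 0.012. The spring gives about 1 N at first movement and 3 N more per mm. Pushed beyond 0.0055 (about 18 N) the mechanism is spoiled; about 0.0025 to 0.004 (9 to 13 N) is right for turning. The key drives the knob by friction of its foot alone, at about 6 N or less it slips.
- dial (a joint): Angle of the knob and its red pointer, rad, growing clockwise seen from above: 0 when the pointer is at the green mark; it starts at -1.3 to -0.5, so it must be turned clockwise by that much. It stays where it is left; stops at -1.7 and 0.6. Within 0.10 of 0 is at the mark. Pointer and mark lie in the well beneath the clear guard plate, about 30 to 40 mm from the axis.
- mate_cup: Bystander: green mate cup, 86 mm wide, 85 mm tall, on a round bamboo coaster (104 mm wide, 10 mm thick). Origin at underside centre.
- bombilla: Bystander: steel bombilla lying on the table, 170 mm long. Origin near its middle at table level.
- canister: Bystander: aluminium canister, 90 mm wide, 130 mm tall. Origin at underside centre.
- flask: Bystander: grey plastic flask, 80 mm wide, 250 mm tall. Origin at underside centre.
- biscuit_tin: Bystander: blue biscuit tin, 104 x 154 x 56 mm. Origin at underside centre.
- sugar_jar: Bystander: white sugar jar, 72 mm wide, 95 mm tall. Origin at underside centre.
Mind the look-alikes: they are no part of the job. Of the things like the part that bears rest_floor, leave any that is pink; of the rest the smaller one is meant. Of the things that look like the part that bears key_grip, the smallest one is meant.

How it is judged (in metres and radians):
On the way, in this order (a step that is already met when the one before it is completed fails the run):
1. the key's foot is down through the guard opening (z of key_foot in the frame of guard below -0.012 m and horizontal distance between key_foot and guard below 0.014 m), for 0.1 s.
2. the knob's pointer stands at the green mark (within 0.10 rad) (value of joint dial between -0.1 and 0.1 rad), for 0.3 s.
At the end, for the whole second after the job is handed in: The pointer is within 0.10 rad of the green mark, and the key stands upright (within 0.15 rad) in its rest, foot within 5 mm of the hole's floor and 8 mm of its centre, released (all of step 2 and horizontal distance between key_foot and rest_floor below 0.008 m and z of key_foot in the frame of rest_floor below 0.005 m and angle between key_grip's own z axis and vertical below 0.15 rad); the robot touches nothing.
It fails at once if the knob is pressed more than 5.5 mm down on its spring (about 18 N) (value of joint plunger above 0.0055 m).
It fails at once if the warmer is struck or pushed with more than 25 N by the robot or the key (contact force between any of the arm, key and warmer above 25 N).
It fails at once if the key is dropped: it falls free of the fingers at more than 0.5 m/s (linear speed of key above 0.5 m/s and contact force between the fingers and key below 0.05 N).
It fails at once if a bystander is moved more than 25 mm or tipped (distance of any of mate_cup, bombilla, canister, flask, biscuit_tin, sugar_jar from where it was at the start of the episode above 0.025 m or angle between any of mate_cup, flask's own z axis and vertical above 0.5 rad).
It also fails if it takes over 61 s, if anything falls off the work surface, if the arm or the gripper's body presses on something with over 40 N, if the wrist force passes 120 N, or if a joint passes its speed limit or range.

## Working session

There is one attempt and no reset: what is moved stays moved. The work goes in short steps, Python scripts to look and compute and a tool call to move; the robot and the scene stay as the last step left them, time stands still between calls to the robot, and variables do not carry over. Pictures are saved under pics/ and viewed, and the job is handed in when it is done.

Besides the shell and the picture viewer there is one more tool, called after ">>>" as name(argument=value, ...), one argument or row to a line, values as JSON. play_rows: Moves the arm, as the interface text tells. Shift numbers are shares of 75 cm and turn numbers shares of 60 degrees, none past 1 either way. Its arguments: {"type":"object","properties":{"series":{"type":"array"}},"required":["series"]}

```bash
ls; mkdir -p pics
cat > h.py <<'E'
import numpy as np, cv2
from rig import env
def save(name,fn):
    c=env.read_camera(name); cv2.imwrite('pics/'+fn,cv2.cvtColor(c['color'],cv2.COLOR_RGB2BGR)); return c
E
python3 - <<'E'
from h import *
s=env.sense(); print({k:np.round(v,4).tolist() for k,v in s.items()}, env.tips_ahead)
for n in ['side','top','wrist']:
    c=save(n,n+'0.png'); np.savez(n+'0.npz',**c); print({k:(v if k!='color' else v.shape) for k,v in c.items()})
E
```

```text
pics
{'t': 0.0, 'qpos': [57.4583, 9.1124, 91.5707, -0.001, 79.4251, -12.0383], 'dq': [-0.0596, 0.0506, 0.0254, 0.0231, 0.0591, -0.0277], 'joint_efforts': [0.0004, -38.5568, -32.2111, 0.0702, 0.0379, -0.0001], 'ee_pos': [0.2012, 0.5382, 0.3017], 'eef_rot': [[0.3503, 0.9367, -0.001], [0.9367, -0.3503, -0.0016], [-0.0018, -0.0004, -1.0]], 'force': [-0.1928, -0.8242, -0.7774], 'moment': [-0.0186, 0.041, 0.0349], 'grip_width': 0.9997} 0.0881
{'color': (420, 560, 3), 'vfov': 52.11041359787725, 'cx': 285.18013145443587, 'cy': 205.75953256548016, 'xyz': array([ 0.43033262, -0.65887143,  0.86635429]), 'rotation': array([[ 0.98022856,  0.14493623, -0.13470507],
       [-0.19784778,  0.72779381, -0.65663721],
       [ 0.002867  ,  0.67030565,  0.74207959]])}
{'color': (420, 560, 3), 'vfov': 57.8565995835699, 'cx': 276.097303174237, 'cy': 214.77962602429577, 'xyz': array([0.39563103, 0.02239348, 0.98314213]), 'rotation': array([[ 0.02475549,  0.98304911, -0.18166345],
       [-0.99964894,  0.02262581, -0.01378658],
       [-0.00944261,  0.18194096,  0.98326412]])}
{'color': (420, 560, 3), 'vfov': 58.96031455049733, 'cx': 281.61253626693485, 'cy': 210.95944101143021, 'tool_from_camera': array([[ 9.99999960e-01, -1.82614046e-05,  2.81552279e-04,
        -1.49862160e-03],
       [ 5.24861380e-05, -9.68444308e-01, -2.49230053e-01,
        -6.98711371e-02],
       [ 2.77218992e-04,  2.49230058e-01, -9.68444269e-01,
        -8.23508428e-02],
       [ 0.00000000e+00,  0.00000000e+00,  0.00000000e+00,
         1.00000000e+00]])}
```

View pics/side0.png

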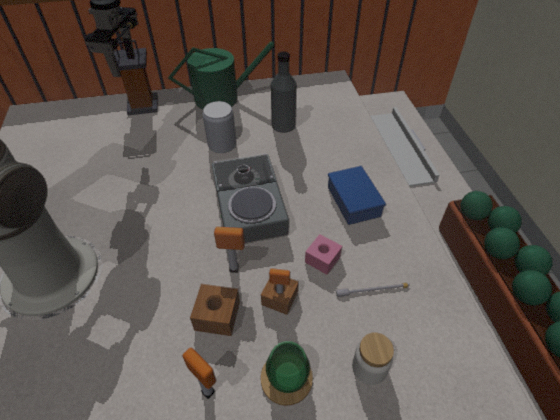

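View pics/top0.png

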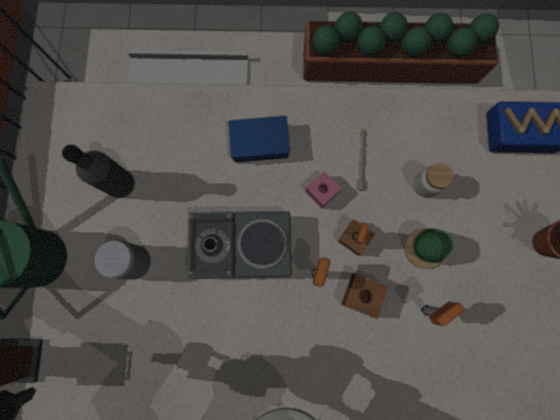

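View pics/wrist0.png

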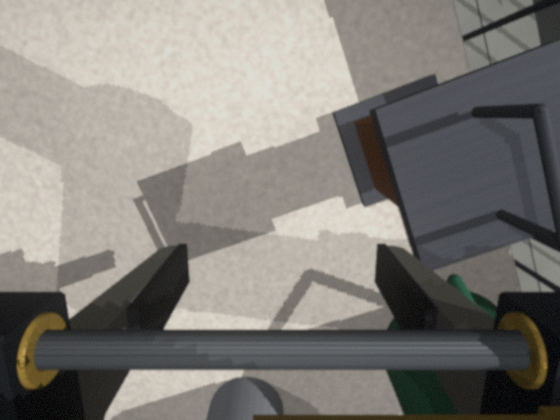

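```bash
cat >> h.py <<'E'
def ray(c,u,v,T=None):
    H=c['color'].shape[0]; f=H/2/np.tan(np.radians(float(c['vfov']))/2)
    d=np.array([(u-c['cx'])/f,-(v-c['cy'])/f,-1.0])
    if T is None: return np.array(c['xyz']),c['rotation']@d
    R,p=T; M=c['tool_from_camera']; 
    return R@M[:3,3]+p, R@(M[:3,:3]@d)
def onz(c,u,v,z,T=None):
    o,d=ray(c,u,v,T); return o+d*(z-o[2])/d[2]
def two(r1,r2):
    o1,d1=r1;o2,d2=r2; A=np.stack([d1,-d2],1); x=np.linalg.lstsq(A,o2-o1,rcond=None)[0]
    a=o1+d1*x[0]; b=o2+d2*x[1]; return (a+b)/2, np.linalg.norm(a-b)
def proj(c,P,T=None):
    H=c['color'].shape[0]; f=H/2/np.tan(np.radians(float(c['vfov']))/2)
    if T is None: q=c['rotation'].T@(np.array(P)-c['xyz'])
    else:
        R,p=T; M=c['tool_from_camera']; q=M[:3,:3].T@(R.T@(np.array(P)-p)-M[:3,3])
    return c['cx']+f*q[0]/-q[2], c['cy']-f*q[1]/-q[2]
def crop(fn,x0,y0,x1,y1,k,out):
    im=cv2.imread('pics/'+fn)[y0:y1,x0:x1]; cv2.imwrite('pics/'+out,cv2.resize(im,None,fx=k,fy=k,interpolation=cv2.INTER_CUBIC))
E
python3 - <<'E'
from h import *
crop('top0.png',180,170,480,340,2.6,'topc.png')
crop('side0.png',170,140,370,410,2.2,'sidec.png')
t=dict(np.load('top0.npz')); s=dict(np.load('side0.npz'))
for n,c in (('top',t),('side',s)):
    hsv=cv2.cvtColor(c['color'],cv2.COLOR_RGB2HSV); m=cv2.inRange(hsv,(5,170,120),(16,255,255))
    k,l,st,ce=cv2.connectedComponentsWithStats(m)
    for i in range(1,k):
        if st[i,4]>40: print(n,st[i],ce[i].round(1), cv2.minAreaRect(np.argwhere(l==i)[:,::-1].astype(np.float32)))
E
```

```text
side [215 229  27   6 100] [228.4 231.6] ((228.0, 231.5), (5.0, 26.0), 90.0)
side [270 270  19   6  75] [279.1 272.2] ((279.0395812988281, 272.10394287109375), (18.20918083190918, 4.179156303405762), 5.710593223571777)
side [183 349  29  28 358] [197.1 362.1] ((196.75001525878906, 361.7500305175781), (30.405588150024414, 11.31370735168457), 45.0)
```

View pics/topc.png

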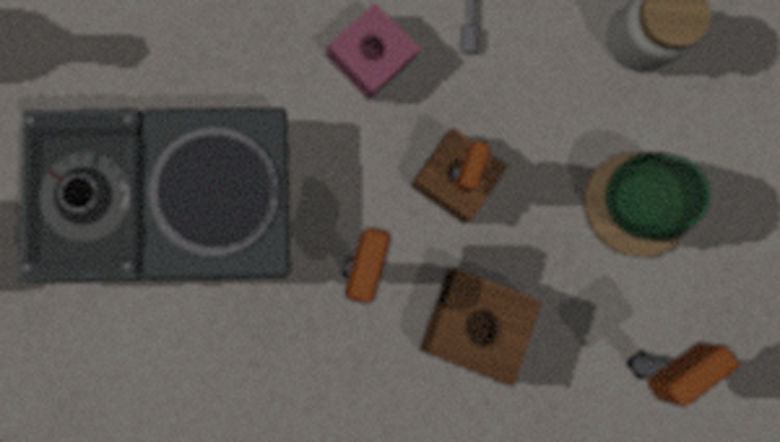

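View pics/sidec.png

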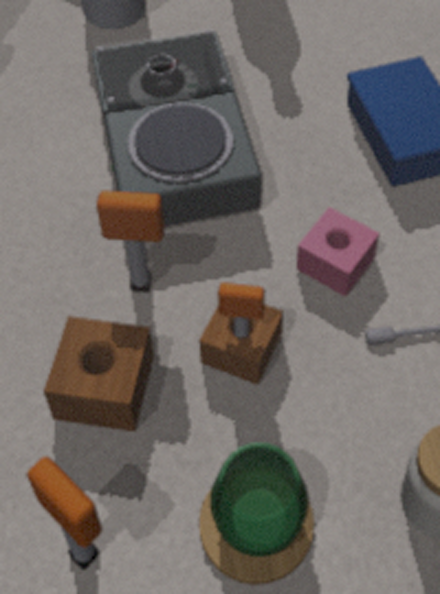

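Run:
```python
from h import *
t=dict(np.load('top0.npz')); s=dict(np.load('side0.npz'))
P=lambda x,y:(180+x/2.6,170+y/2.6)
S=lambda x,y:(170+x/2.2,140+y/2.2)
print('rest corners top z45',[onz(t,*P(*q),.045)[:2].round(4).tolist() for q in [(455,130),(507,168),(467,221),(414,182)]])
print('handle top face z109',[onz(t,*P(*q),.109)[:2].round(4).tolist() for q in [(482,142),(470,190)]])
print('guard z75 top', onz(t,*P(78,193),.075).round(4),'side',onz(s,*S(162,65),.075).round(4), two(ray(t,*P(78,193)),ray(s,*S(162,65))))
print('warmer corners z75',[onz(t,*P(*q),.075)[:2].round(4).tolist() for q in [(24,110),(287,108),(287,277),(22,277)]])
print('hotplate', onz(t,*P(214,192),.077))
print('warmer key2 handle', two(ray(t,*P(369,265)),ray(s,*S(130,218))))
print('key1 handle', two(ray(t,*P(475,165)),ray(s,*S(242,300))))
print('canister', two(ray(t,115,257),ray(s,219,112)), 'cup',onz(t,430,246,.095),'tin',onz(t,260,138,.056))
```

```text
rest corners top z45 [[0.5602, -0.162], [0.5246, -0.211], [0.4732, -0.1722], [0.5091, -0.1223]]
handle top face z109 [[0.5387, -0.1733], [0.4954, -0.162]]
guard z75 top [0.4879 0.192  0.075 ] side [0.4905 0.1917 0.075 ] (array([0.4892355 , 0.19214032, 0.07439415]), np.float64(0.0025457645484925854))
warmer corners z75 [[0.5647, 0.2471], [0.5722, 0.0006], [0.4161, -0.0022], [0.4102, 0.2386]]
hotplate [0.49159118 0.06633009 0.077     ]
warmer key2 handle (array([ 0.42653133, -0.07151481,  0.12096234]), np.float64(0.0009339775134453178))
key1 handle (array([ 0.5200141 , -0.17001235,  0.09387771]), np.float64(0.0001972277910465257))
canister (array([0.44921877, 0.39727052, 0.12203453]), np.float64(0.00045126985464728)) cup [ 0.49394155 -0.32590872  0.095     ] tin [0.76728834 0.08188527 0.056     ]
```

>>> play_rows(
  series=[
    [1,-0.734,0.724,0,0,0,-0.1],
    [1,-0.734,0.724,0,0,0,-0.1],
    [1,-0.734,0.724,0,0,0,-0.1],
    [1,-0.734,0.724,0,0,0,-0.1],
    [1,-0.734,0.724,0,0,0,-0.1],
    [1,-0.734,0.724,0,0,0,-0.1],
    [1,-0.734,0.724,0,0,0,-0.1],
    [1,-0.734,0.724,0,0,0,-0.1],
    [1,-0.734,0.724,0,0,0,-0.1],
    [1,-0.734,0.724,0,0,0,-0.1],
  ],
)

```text
t: 0.98
ee_pos: [0.3715, 0.1563, 0.3026]
eef_rot: [[0.25, 0.968, -0.0], [0.968, -0.25, -0.001], [-0.001, 0.0, -1.0]]
force: [1.0, 1.3, -0.2]
grip_width: 1.001
```

>>> play_rows(
  series=[
    [1,0.086,0.14,0.053,0,0,0],
    [1,0.086,0.14,0.053,0,0,0],
    [1,0.086,0.14,0.053,0,0,0],
    [1,0.086,0.14,0.053,0,0,0],
    [1,0.086,0.14,0.053,0,0,0],
    [1,0.086,0.14,0.053,0,0,0],
    [1,0.086,0.14,0.053,0,0,0],
    [1,0.086,0.14,0.053,0,0,0],
    [1,0.086,0.14,0.053,0,0,0],
    [1,0.086,0.14,0.053,0,0,0],
  ],
)

```text
t: 1.82
ee_pos: [0.489, 0.1925, 0.2639]
eef_rot: [[0.25, 0.968, 0.002], [0.968, -0.25, -0.001], [-0.0, 0.002, -1.0]]
force: [-0.4, 0.7, 0.2]
grip_width: 1.001
```

```bash
cat >> h.py <<'E'
def wshot(fn):
    s=env.sense(); c=save('wrist',fn+'.png'); np.savez(fn+'.npz',R=np.array(s['eef_rot']),p=np.array(s['ee_pos']),**c)
    print('t',s['t'],'p',np.round(s['ee_pos'],4),'F',np.round(s['force'],2)); return c,(np.array(s['eef_rot']),np.array(s['ee_pos']))
def load(fn):
    c=dict(np.load(fn+'.npz')); return c,(c['R'],c['p'])
E
python3 - <<'E'
from h import *
wshot('w1'); crop('w1.png',100,50,460,320,2.2,'w1c.png')
E
```

```text
t 1.8167 p [0.489  0.1925 0.2639] F [-0.37  0.71  0.17]
```

View pics/w1c.png

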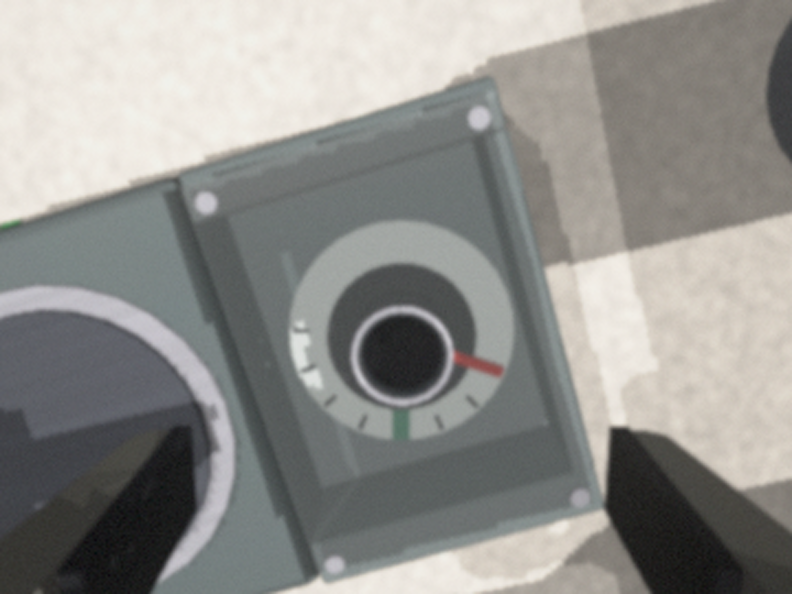

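Run:
```python
from h import *
c,T=load('w1'); Q=lambda x,y:(100+x/2.2,50+y/2.2)
g=onz(c,*Q(402,356),.075,T); print('guard',g)
print('ring r', [np.linalg.norm(onz(c,*Q(*q),.075,T)-g) for q in [(352,356),(452,356),(402,306),(402,407)]])
o,d=ray(c,*Q(402,330),T)
# closest to vertical axis through guard
A=np.array([[d[0],0],[d[1],0],[d[2],-1]]); x=np.linalg.lstsq(A,np.array([g[0],g[1],0])-o,rcond=None)[0]; print('dial plane z',x[1], (o+d*x[0])[:2])
for z in (.03,.04,.05,x[1]):
    a=onz(c,*Q(500,371),z,T)-g; b=onz(c,*Q(401,425),z,T)-g
    an=lambda v:np.degrees(np.arctan2(v[1],v[0])); print(z,an(a),an(b),an(a)-an(b),np.linalg.norm(a[:2]),np.linalg.norm(b[:2]))
print('screws',[onz(c,*Q(*q),.075,T)[:2].round(4) for q in [(205,203),(479,118),(580,497),(335,565)]])
```

```text
guard [0.48955858 0.1915286  0.075     ]
ring r [np.float64(0.01714928978384162), np.float64(0.01714814966779636), np.float64(0.017449754317853932), np.float64(0.018379028540157185)]
dial plane z 0.034928147715795915 [0.48958138 0.19162117]
0.03 51.01614003530638 -14.852958970555857 65.86909900586224 0.043406631789725376 0.04094569708736986
0.04 53.850854913725954 -14.909567770496741 68.76042268422269 0.04113225216966277 0.037405065448971084
0.05 57.00859230129291 -14.978013737738578 71.98660603903149 0.03897015644011674 0.03386447795919737
0.034928147715795915 52.375008427183495 -14.879578655644766 67.25458708282827 0.042272868282183705 0.039200816748889034
screws [array([0.4234, 0.142 ]), array([0.4197, 0.2349]), array([0.5562, 0.2404]), array([0.5603, 0.1479])]
```

>>> play_rows(
  series=[
    [1,-0.456,0.156,-0.048,0,0,0],
    [1,-0.456,0.156,-0.048,0,0,0],
    [1,-0.456,0.156,-0.048,0,0,0],
    [1,-0.456,0.156,-0.048,0,0,0],
    [1,-0.456,0.156,-0.048,0,0,0],
    [1,-0.456,0.156,-0.048,0,0,0],
    [1,-0.456,0.156,-0.048,0,0,0],
    [1,-0.456,0.156,-0.048,0,0,0],
    [1,-0.456,0.156,-0.048,0,0,0],
    [1,-0.456,0.156,-0.048,0,0,0],
  ],
)

```text
t: 2.7
ee_pos: [0.5168, -0.1731, 0.3013]
eef_rot: [[0.255, 0.967, 0.003], [0.967, -0.255, -0.004], [-0.003, 0.004, -1.0]]
force: [0.1, -0.0, -0.7]
grip_width: 1.002
```

Run:
```python
from h import *
wshot('w2'); crop('w2.png',100,50,460,320,2.2,'w2c.png')
```

```text
t 2.7 p [ 0.5168 -0.1731  0.3013] F [ 0.13 -0.03 -0.67]
```

View pics/w2c.png

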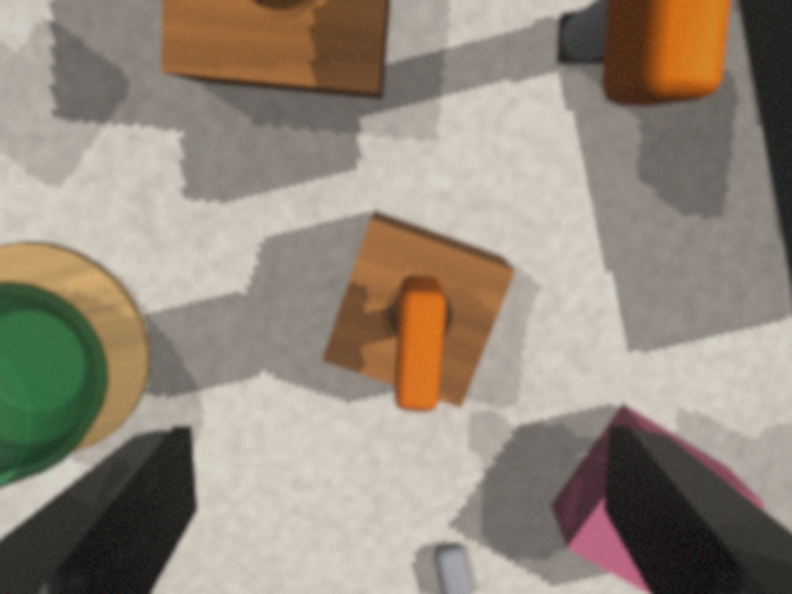

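Run:
```python
from h import *
c,T=load('w2'); Q=lambda x,y:(100+x/2.2,50+y/2.2)
R,p=T
hsv=cv2.cvtColor(c['color'],cv2.COLOR_RGB2HSV); 
m=cv2.inRange(hsv,(5,190,150),(16,255,255)); m[:,:270]=0; m[:170]=0;m[:,320:]=0
pts=np.argwhere(m>0)[:,::-1].astype(np.float32)
# threshold top face by V
V=hsv[...,2][m>0]; print(np.percentile(V,[5,25,50,75,95]))
for th in (150,200,220,235):
    q=pts[V>=th]; 
    if len(q)>20: print(th,len(q),cv2.minAreaRect(q))
cor=[onz(c,*Q(*q),.109,T) for q in [(401,281),(444,284),(438,408),(397,405)]]
cen=np.mean(cor,0); print('handle',cen,[np.linalg.norm(cor[i]-cor[(i+1)%4]).round(4) for i in range(4)])
rc=[onz(c,*Q(*q),.045,T) for q in [(374,213),(513,268),(461,404),(324,360)]]
print('rest',np.mean(rc,0),[np.linalg.norm(rc[i]-rc[(i+1)%4]).round(4) for i in range(4)])
print('tool-frame delta', R.T@(cen-p))
v=(cor[2]+cor[3]-cor[0]-cor[1]); print('yaw in tool', (R.T@v))
```

```text
[165.05 202.   213.5  215.   217.  ]
150 942 ((291.3352966308594, 208.1411895751953), (18.637248992919922, 52.69050216674805), 4.398705005645752)
200 729 ((292.00225830078125, 208.9668426513672), (14.767218589782715, 50.22184753417969), 3.814074993133545)
handle [ 0.51659289 -0.16800557  0.109     ] [np.float64(0.0146), np.float64(0.0443), np.float64(0.0145), np.float64(0.0442)]
rest [ 0.51848313 -0.16799826  0.045     ] [np.float64(0.062), np.float64(0.0629), np.float64(0.0623), np.float64(0.0661)]
tool-frame delta [ 0.00549334 -0.00235393  0.19224723]
yaw in tool [-0.00290347  0.08844107  0.00039368]
```

>>> play_rows(
  series=[
    [1,0.0073,-0.0031,0.02,0,0,0.02],
    [1,0.0073,-0.0031,0.04,0,0,0.04],
    [1,0.0073,-0.0031,0.065,0,0,0.047],
    [1,0.0073,-0.0031,0.09,0,0,0.047],
    [1,0.0073,-0.0031,0.115,0,0,0.047],
    [1,0.0073,-0.0031,0.14,0,0,0.047],
    [1,0.0073,-0.0031,0.16,0,0,0.047],
    [1,0.0073,-0.0031,0.178,0,0,0.047],
    [1,0.0073,-0.0031,0.191,0,0,0.047],
    [1,0.0073,-0.0031,0.191,0,0,0.047],
  ],
)

```text
t: 3.58
ee_pos: [0.5149, -0.163, 0.1553]
eef_rot: [[0.3, 0.954, -0.001], [0.954, -0.3, 0.001], [0.0, -0.001, -1.0]]
force: [-0.7, 0.5, 0.5]
grip_width: 1.0
```

Run:
```python
from h import *
s=env.sense(); print(s['eef_rot'],s['ee_pos'])
wshot('w3')
```

```text
[[ 3.00188012e-01  9.53879301e-01 -1.19865774e-03]
 [ 9.53880028e-01 -3.00187476e-01  6.08550213e-04]
 [ 2.20661411e-04 -1.32605515e-03 -9.99999096e-01]] [ 0.51488263 -0.16298759  0.15529444]
t 3.5833 p [ 0.5149 -0.163   0.1553] F [-0.66  0.47  0.52]
```

View pics/w3.png

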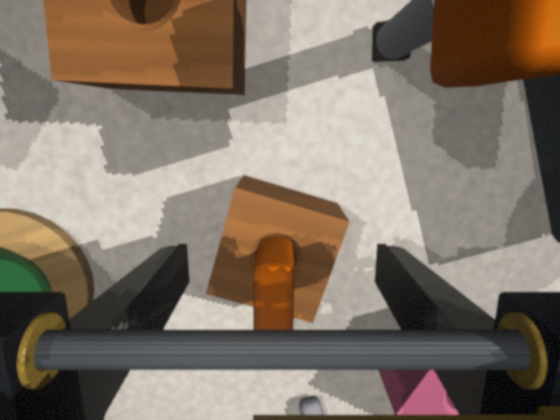

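>>> play_rows(
  series=[
    [1,-0.0057,0.004,-0.0036,0,0,0],
    [1,-0.0057,0.004,-0.0036,0,0,0],
    [1,-0.0057,0.004,-0.0036,0,0,0],
    [1,-0.0057,0.004,-0.0036,0,0,0],
    [1,-0.0057,0.004,-0.0036,0,0,0],
    [1,-0.0057,0.004,-0.0036,0,0,0],
    [1,-0.0057,0.004,-0.0036,0,0,0],
    [1,-0.0057,0.004,-0.0036,0,0,0],
    [1,-0.0057,0.004,-0.0036,0,0,0],
    [1,-0.0057,0.004,-0.0036,0,0,0],
  ],
)

```text
t: 4.47
ee_pos: [0.5171, -0.1685, 0.1593]
eef_rot: [[0.3, 0.954, 0.001], [0.954, -0.3, -0.0], [-0.0, 0.001, -1.0]]
force: [-0.0, 0.4, 0.1]
grip_width: 0.999
```

Run:
```python
from h import *
c,T=wshot('w4'); R,p=T
hsv=cv2.cvtColor(c['color'],cv2.COLOR_RGB2HSV)
m=cv2.inRange(hsv,(5,190,120),(16,255,255)); 
for r in (262,275,290,305,320):
    x=np.where(m[r,220:330])[0]+220; print(r,x.min(),x.max())
print('tool x=0 col', proj(c,p+R@np.array([0,-.022,.049]),T), proj(c,p+R@np.array([0,0,.049]),T))
print(np.degrees(np.arctan2(R[1,0],R[0,0])))
```

```text
t 4.4667 p [ 0.5171 -0.1685  0.1593] F [-0.02  0.35  0.07]
262 267 306
275 267 302
290 274 295
305 275 294
320 276 294
tool x=0 col (np.float64(285.7252937551797), np.float64(247.53560456376016)) (np.float64(285.57241464460077), np.float64(300.86795244951236))
72.52230799893047
```

View pics/w4.png

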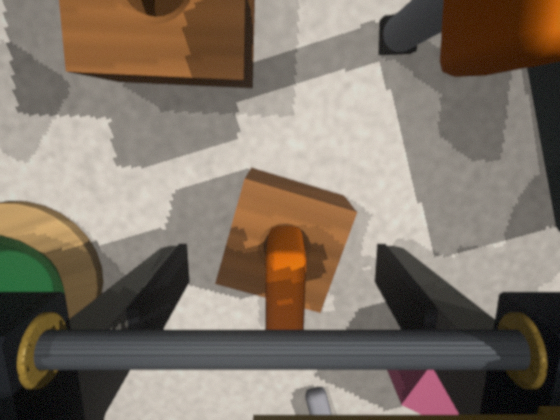

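>>> play_rows(
  series=[
    [0,0,0,0,0,0,0],
    [0,0,0,0,0,0,0],
    [0,0,0,0,0,0,0],
    [0,0,0,0,0,0,0],
    [0,0,0,0,0,0,0],
    [0,0,0,0,0,0,0],
    [0,0,0,0,0,0,0],
    [0,0,0,0,0,0,0],
    [0,0,0,0,0,0,0],
    [0,0,0,0,0,0,0],
  ],
)

```text
t: 5.35
ee_pos: [0.5172, -0.1685, 0.1593]
eef_rot: [[0.3, 0.954, 0.001], [0.954, -0.3, -0.0], [-0.0, 0.001, -1.0]]
force: [0.4, 0.2, 0.3]
grip_width: 0.296
```

>>> play_rows(
  series=[
    [0,0,0,0,0,0,0],
    [0,0,0,-0.01,0,0,0],
    [0,0,0,-0.02,0,0,0],
    [0,0,0,-0.03,0,0,0],
    [0,0,0,-0.045,0,0,0],
    [0,0,0,-0.06,0,0,0],
    [0,0,0,-0.075,0,0,0],
    [0,0,0,-0.09,0,0,0],
    [0,0,0,-0.1,0,0,0],
    [0,0,0,-0.1,0,0,0],
  ],
)

```text
t: 6.18
ee_pos: [0.5181, -0.1691, 0.2369]
eef_rot: [[0.3, 0.954, 0.004], [0.954, -0.3, -0.003], [-0.001, 0.005, -1.0]]
force: [0.7, 0.2, 0.2]
grip_width: 0.172
```

Run:
```python
from h import *
c,T=wshot('w5');save('side','side5.png'); print(env.sense()['grip_width'],T[0])
```

```text
t 6.1833 p [ 0.5181 -0.1691  0.2369] F [0.73 0.24 0.23]
0.17221600918395175 [[ 0.30028488  0.95384047  0.0041658 ]
 [ 0.95384877 -0.30027613 -0.00260194]
 [-0.00123094  0.00475486 -0.99998794]]
```

View pics/w5.png

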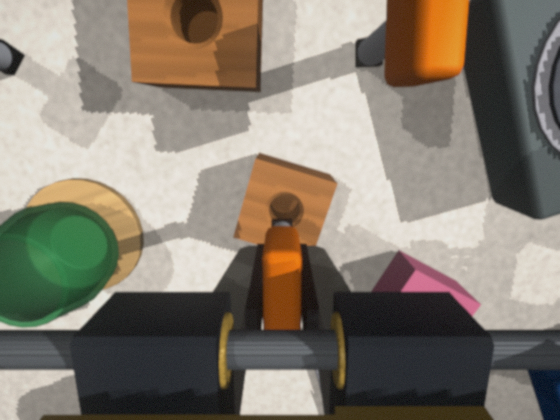

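View pics/side5.png

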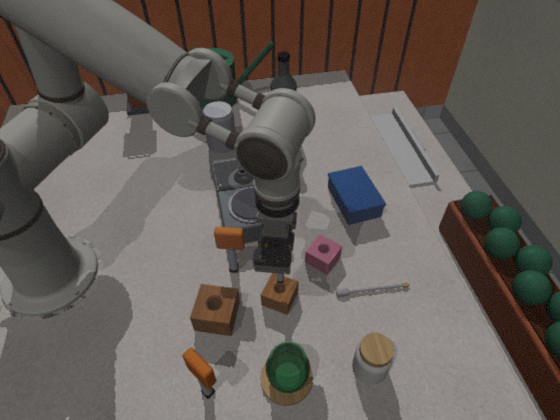

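Run:
```python
from h import *
a=cv2.imread('pics/w5.png')[140:340,180:400]; b=cv2.imread('pics/side5.png')[210:320,220:340]
a=cv2.resize(a,None,fx=2.9,fy=2.9,interpolation=cv2.INTER_CUBIC); b=cv2.resize(b,None,fx=5,fy=5,interpolation=cv2.INTER_CUBIC)
cv2.imwrite('pics/w5c.png',a); cv2.imwrite('pics/side5c.png',b)
c,T=load('w5'); s=dict(np.load('side0.npz')); R,p=T
for off in (.153,.143,.133):
    q=p+R@np.array([0,0,off]); print(off,q[2],'wrist',proj(c,q,T),'side',proj(s,q))
```

```text
0.153 0.08394560887126365 wrist (np.float64(283.9838587352004), np.float64(224.71919858696248)) side (np.float64(279.33863272648125), np.float64(278.820037237399))
0.143 0.09394548825080931 wrist (np.float64(284.0776440987099), np.float64(229.21286099274346)) side (np.float64(279.2826828514412), np.float64(276.23503470878154))
0.133 0.10394536763035495 wrist (np.float64(284.179467609067), np.float64(234.09166578054462)) side (np.float64(279.2258108036705), np.float64(273.60742585014617))
```

View pics/w5c.png

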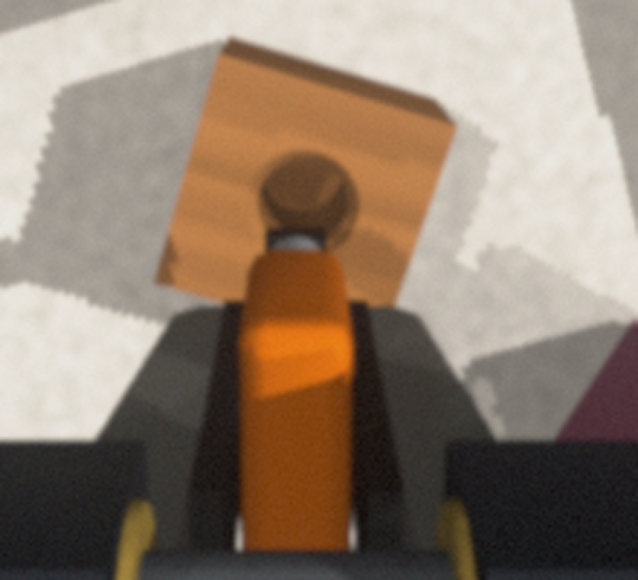

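View pics/side5c.png

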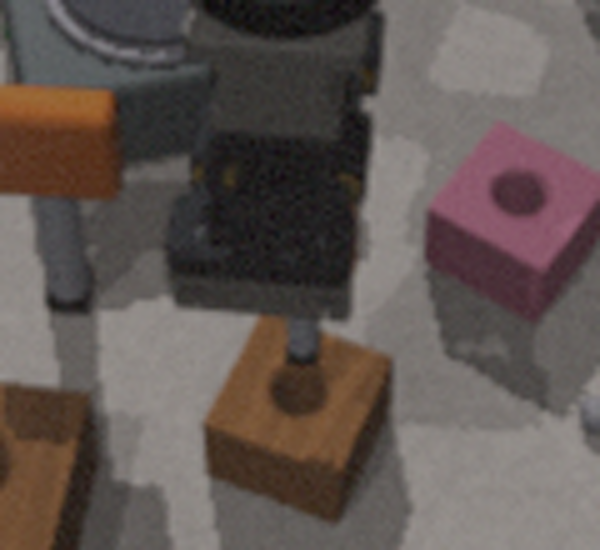

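Run:
```python
from h import *
c,T=load('w5'); s=dict(np.load('side0.npz')); R,p=T
for off in (.145,.153,.157,.161,.165,.17):
    print(off,[np.round(proj(c,p+R@np.array([x,-.007,off]),T),1) for x in (-.007,.007)],'side lowest',max(proj(s,p+R@np.array([x,y,off]))[1] for x in (-.007,.007) for y in (-.007,.007)))
g=cv2.cvtColor(c['color'],cv2.COLOR_RGB2GRAY); print(g[205:236,280:290].mean(1).round())
print(g[221,262:305])
S=cv2.cvtColor(cv2.imread('pics/side5.png'),cv2.COLOR_BGR2GRAY); print(S[272:292,277:284])
```

```text
0.145 [array([273.1, 217.7]), array([295.1, 217.7])] side lowest 279.8736892381495
0.153 [array([273.3, 214.5]), array([294.7, 214.5])] side lowest 281.9297437069319
0.157 [array([273.5, 212.9]), array([294.5, 212.9])] side lowest 282.9477450384913
0.161 [array([273.6, 211.4]), array([294.3, 211.4])] side lowest 283.9591490672206
0.165 [array([273.7, 210. ]), array([294.1, 210. ])] side lowest 284.96401971812526
0.17 [array([273.9, 208.2]), array([293.9, 208.2])] side lowest 286.2110165235129
[ 75.  75.  74.  74.  74.  75.  74.  68.  62.  59.  58.  57.  54.  48.
  41.  46.  63.  84. 101. 108. 103.  92.  81.  78.  77.  79.  79.  80.
  79.  80.  79.]
[134 134 136 133 133 134 136 135 123  91  58  43  46  44  48  47  54  59
  62  71  76  75  75  69  62  53  45  41  41  44  56  68  74  79  79  79
  80  84  97 109 115 116 115]
[[56 53 56 54 57 51 60]
 [68 64 56 59 57 52 56]
 [78 72 76 77 71 64 76]
 [80 73 74 76 71 66 81]
 [77 80 78 82 73 66 64]
 [84 77 78 76 70 68 59]
 [81 68 70 75 77 69 58]
 [67 76 75 76 74 67 59]
 [60 59 70 78 66 50 55]
 [54 33 47 50 43 35 47]
 [48 38 30 35 30 33 52]
 [61 57 53 43 56 54 55]
 [54 58 53 60 54 56 57]
 [48 48 58 49 54 50 50]
 [49 54 48 50 52 49 52]
 [48 52 50 51 56 50 47]
 [42 44 45 56 54 51 49]
 [45 47 52 51 54 55 51]
 [45 47 50 49 47 47 50]
 [44 46 46 54 50 48 56]]
```

>>> play_rows(
  series=[
    [0,0,0,-0.02,0,0,0],
    [0,0.03,-0.012,-0.04,0,0,0],
    [0,0.08,-0.032,-0.04,0,0,0],
    [0,0.13,-0.053,-0.04,0,0,0],
    [0,0.18,-0.073,-0.04,0,0,0],
    [0,0.23,-0.093,-0.04,0,0,0],
    [0,0.28,-0.113,-0.04,0,0,0],
    [0,0.33,-0.134,-0.04,0,0,0],
    [0,0.38,-0.154,-0.04,0,0,0],
    [0,0.415,-0.168,-0.04,0,0,0],
  ],
)

```text
t: 7.12
ee_pos: [0.4891, 0.1692, 0.2634]
eef_rot: [[0.299, 0.954, -0.001], [0.954, -0.299, 0.0], [-0.0, -0.001, -1.0]]
force: [1.0, -0.6, -1.4]
grip_width: 0.167
```

Run:
```python
from h import *
s=env.sense(); R=np.array(s['eef_rot']);p=np.array(s['ee_pos']); print(R,p,s['qpos'],s['force'])
print(R.T@(np.array([.4896,.1915,.267])-p)/.75)
```

```text
[[ 2.98758917e-01  9.54328130e-01 -9.64290186e-04]
 [ 9.54328576e-01 -2.98759047e-01  9.27594532e-06]
 [-2.79238122e-04 -9.23020952e-04 -9.99999535e-01]] [0.48905226 0.16920046 0.26336125] [ 5.68483983e+00  2.47830525e+00  1.03174004e+02  6.23116780e-03
  7.44026157e+01 -6.69337543e+01] [ 0.98177844 -0.5741787  -1.42929752]
[ 0.02859162 -0.00819044 -0.0048521 ]
```

>>> play_rows(
  series=[
    [0,0.0286,-0.0082,0,0,0,0],
    [0,0.0286,-0.0082,0,0,0,0],
    [0,0.0286,-0.0082,0,0,0,0],
    [0,0.0286,-0.0082,0.01,0,0,0],
    [0,0.0286,-0.0082,0.014,0,0,0],
    [0,0.0286,-0.0082,0.014,0,0,0],
    [0,0.0286,-0.0082,0.014,0,0,0],
    [0,0.0286,-0.0082,0.014,0,0,0],
    [0,0.0286,-0.0082,0.014,0,0,0],
    [0,0.0286,-0.0082,0.014,0,0,0],
  ],
)

```text
t: 7.95
ee_pos: [0.4898, 0.1913, 0.2531]
eef_rot: [[0.299, 0.954, -0.0], [0.954, -0.299, 0.0], [-0.0, -0.0, -1.0]]
force: [-0.6, 0.1, -0.1]
grip_width: 0.172
```

Run:
```python
from h import *
c,T=wshot('w6'); crop('w6.png',170,110,400,290,3.4,'w6c.png'); R,p=T
for off in (.153,.159):
    print(off,[np.round(proj(c,p+R@np.array([x,-.007,off]),T),1) for x in (-.007,.007)])
print('ring',np.round(proj(c,(.4896,.1915,.075),T),1), R[:,2])
save('side','side6.png'); crop('side6.png',180,110,340,230,5,'side6c.png')
save('top','top6.png')
```

```text
t 7.95 p [0.4898 0.1913 0.2531] F [-0.56  0.14 -0.12]
0.153 [array([273.3, 214.5]), array([294.7, 214.5])]
0.159 [array([273.5, 212.2]), array([294.4, 212.2])]
ring [284.  214.7] [-4.83129330e-04  5.36051763e-05 -9.99999882e-01]
```

View pics/w6c.png

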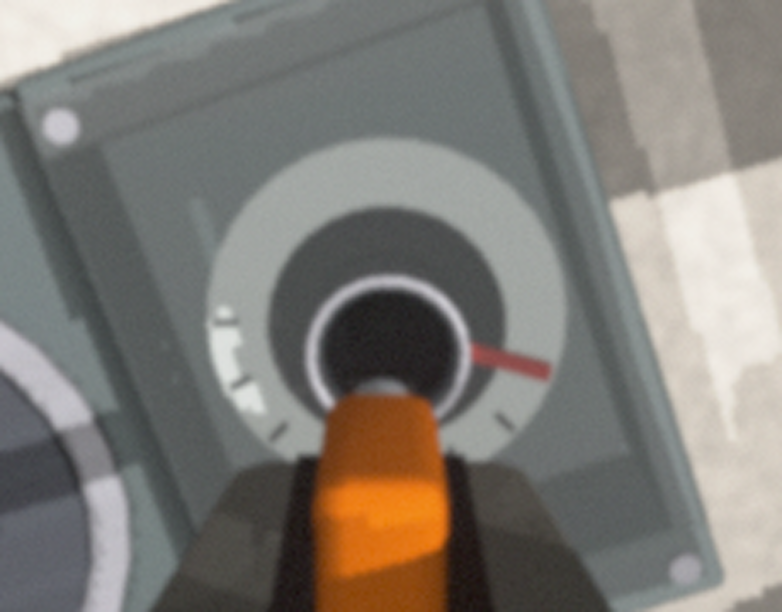

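View pics/side6c.png

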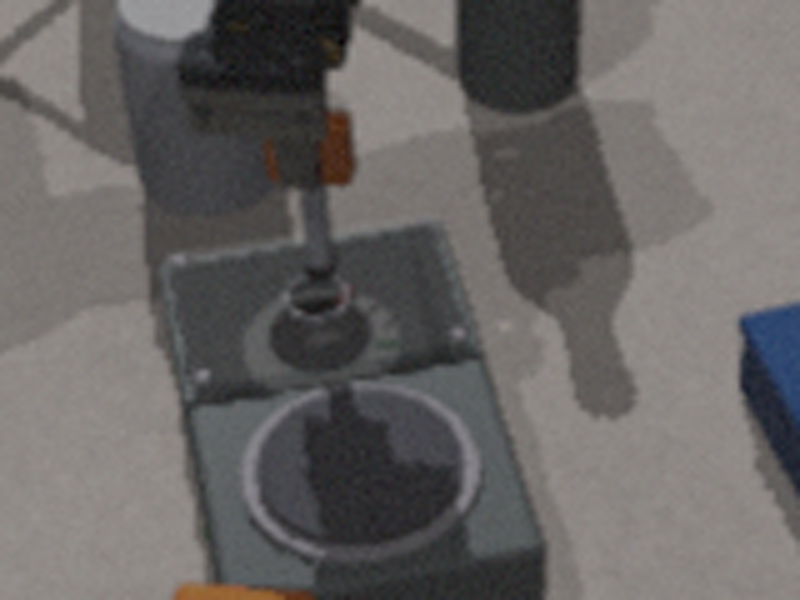

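Run:
```python
from h import *
im=cv2.imread('pics/w6.png')[170:240,250:320].astype(float); a=np.clip((im-15)*4,0,255).astype(np.uint8)
cv2.imwrite('pics/w6d.png',cv2.resize(a,None,fx=8,fy=8,interpolation=cv2.INTER_CUBIC))
im=cv2.imread('pics/side6.png')[125:185,220:270].astype(float); a=np.clip((im-15)*2.2,0,255).astype(np.uint8)
cv2.imwrite('pics/side6d.png',cv2.resize(a,None,fx=10,fy=10,interpolation=cv2.INTER_CUBIC))
c,T=load('w6'); s=dict(np.load('side0.npz')); R,p=T
for off in (.069,.09,.109,.153,.159): print(off, np.round(proj(s,p+R@np.array([0,0,off])),1), 'ywise', np.round(proj(s,p+R@np.array([0,.01,off])),1))
print('ring',proj(s,(.4896,.1915,.075)))
```

```text
0.069 [240.4 137.7] ywise [244.3 137.9]
0.09 [241.  144.2] ywise [244.9 144.5]
0.109 [241.5 149.9] ywise [245.4 150.2]
0.153 [242.7 162.7] ywise [246.5 163. ]
0.159 [242.9 164.4] ywise [246.6 164.7]
ring (np.float64(243.3250803580082), np.float64(169.63130738855656))
```

View pics/w6d.png

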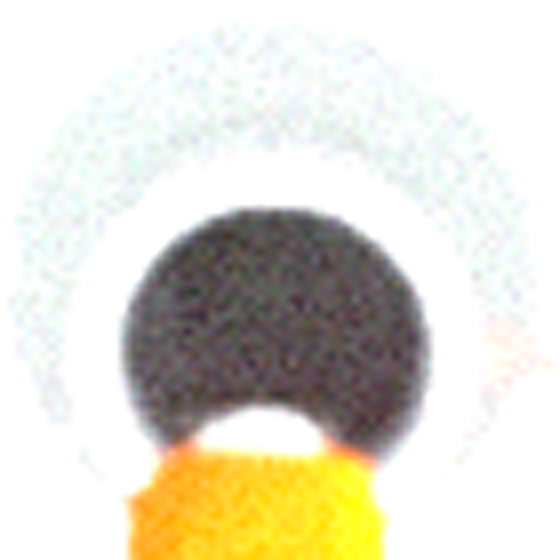

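View pics/side6d.png

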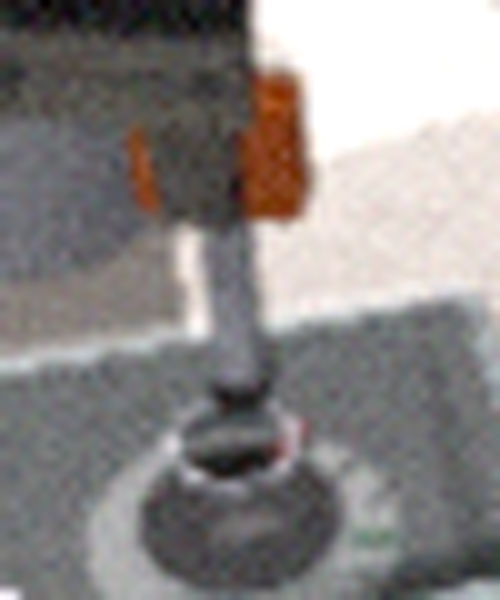

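>>> play_rows(
  series=[
    [0,0.001,-0.0033,0,0,0,0],
    [0,0.001,-0.0033,0,0,0,0],
    [0,0.001,-0.0033,0.005,0,0,0],
    [0,0.001,-0.0033,0.01,0,0,0],
    [0,0.001,-0.0033,0.015,0,0,0],
    [0,0.001,-0.0033,0.02,0,0,0],
    [0,0.001,-0.0033,0.025,0,0,0],
    [0,0.001,-0.0033,0.03,0,0,0],
    [0,0.001,-0.0033,0.03,0,0,0],
    [0,0.001,-0.0033,0.03,0,0,0],
  ],
)

```text
t: 8.93
ee_pos: [0.4874, 0.1929, 0.2302]
eef_rot: [[0.299, 0.954, -0.001], [0.954, -0.299, -0.0], [-0.0, -0.001, -1.0]]
force: [0.3, -0.7, -1.4]
grip_width: 0.171
```

Run:
```python
from h import *
c,T=wshot('w7'); save('side','side7.png')
def br(fn,y0,y1,x0,x1,k,g):
    im=cv2.imread('pics/'+fn)[y0:y1,x0:x1].astype(float); return cv2.resize(np.clip((im-10)*g,0,255).astype(np.uint8),None,fx=k,fy=k,interpolation=cv2.INTER_CUBIC)
a=br('w7.png',170,260,240,330,6,3); b=br('side7.png',130,190,215,275,9,2.2)
cv2.imwrite('pics/w7s.png',np.hstack([a[:540],b[:540]])[:, :800] if False else cv2.resize(np.hstack([a,b]),(800,400)))
print(T[0][:,2])
```

```text
t 8.9333 p [0.4874 0.1929 0.2302] F [ 0.31 -0.7  -1.43]
[-1.35911553e-03 -5.82487409e-05 -9.99999075e-01]
```

View pics/w7s.png

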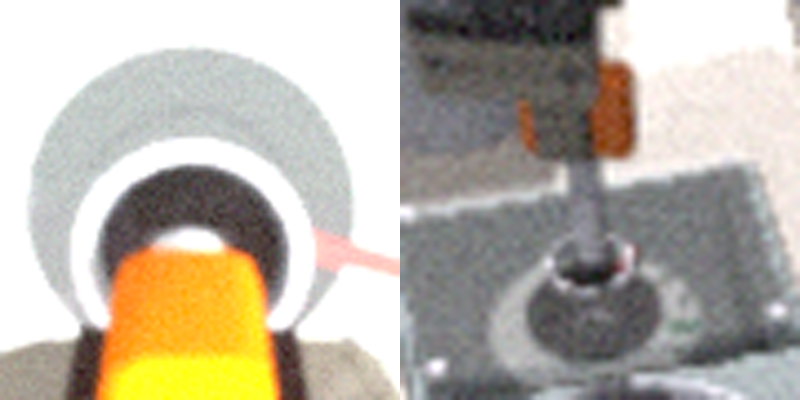

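>>> play_rows(
  series=[
    [0,0,0,0.003,0,0,0],
    [0,0,0,0.006,0,0,0],
    [0,0,0,0.009,0,0,0],
    [0,0,0,0.011,0,0,0],
    [0,0,0,0.011,0,0,0],
    [0,0,0,0.011,0,0,0],
    [0,0,0,0.011,0,0,0],
    [0,0,0,0.011,0,0,0],
    [0,0,0,0.011,0,0,0],
    [0,0,0,0.011,0,0,0],
  ],
)

```text
t: 9.87
ee_pos: [0.4877, 0.193, 0.2225]
eef_rot: [[0.299, 0.954, -0.0], [0.954, -0.299, 0.0], [0.0, -0.0, -1.0]]
force: [-0.1, -0.2, -1.1]
grip_width: 0.172
```

>>> play_rows(
  series=[
    [0,0,0,0.001,0,0,0],
    [0,0,0,0.002,0,0,0],
    [0,0,0,0.003,0,0,0],
    [0,0,0,0.003,0,0,0],
    [0,0,0,0.003,0,0,0],
    [0,0,0,0.003,0,0,0],
    [0,0,0,0.003,0,0,0],
    [0,0,0,0.003,0,0,0],
    [0,0,0,0.003,0,0,0],
    [0,0,0,0.003,0,0,0],
  ],
)

```text
t: 10.7
ee_pos: [0.4877, 0.193, 0.2203]
eef_rot: [[0.299, 0.954, -0.0], [0.954, -0.299, 0.0], [0.0, -0.0, -1.0]]
force: [0.0, 0.4, -0.6]
grip_width: 0.171
```

>>> play_rows(
  series=[
    [0,0,0,0.001,0,0,0],
    [0,0,0,0.002,0,0,0],
    [0,0,0,0.003,0,0,0],
    [0,0,0,0.003,0,0,0],
    [0,0,0,0.003,0,0,0],
    [0,0,0,0.003,0,0,0],
    [0,0,0,0.003,0,0,0],
    [0,0,0,0.003,0,0,0],
    [0,0,0,0.003,0,0,0],
    [0,0,0,0.003,0,0,0],
  ],
)

```text
t: 11.53
ee_pos: [0.4877, 0.193, 0.2181]
eef_rot: [[0.299, 0.954, -0.0], [0.954, -0.299, 0.0], [0.0, -0.0, -1.0]]
force: [0.3, -0.1, -0.5]
grip_width: 0.176
```

>>> play_rows(
  series=[
    [0,0,0,0.001,0,0,0],
    [0,0,0,0.002,0,0,0],
    [0,0,0,0.003,0,0,0],
    [0,0,0,0.0033,0,0,0],
    [0,0,0,0.0033,0,0,0],
    [0,0,0,0.0033,0,0,0],
    [0,0,0,0.0033,0,0,0],
    [0,0,0,0.0033,0,0,0],
    [0,0,0,0.0033,0,0,0],
    [0,0,0,0.0033,0,0,0],
  ],
)

```text
t: 12.37
ee_pos: [0.4878, 0.193, 0.2157]
eef_rot: [[0.299, 0.954, 0.0], [0.954, -0.299, 0.0], [0.0, 0.0, -1.0]]
force: [0.3, -0.5, -0.8]
grip_width: 0.171
```

>>> play_rows(
  series=[
    [0,0,0,0.001,0,0,0],
    [0,0,0,0.002,0,0,0],
    [0,0,0,0.003,0,0,0],
    [0,0,0,0.0033,0,0,0],
    [0,0,0,0.0033,0,0,0],
    [0,0,0,0.0033,0,0,0],
    [0,0,0,0.0033,0,0,0],
    [0,0,0,0.0033,0,0,0],
    [0,0,0,0.0033,0,0,0],
    [0,0,0,0.0033,0,0,0],
  ],
)

```text
t: 13.2
ee_pos: [0.4878, 0.1929, 0.2133]
eef_rot: [[0.299, 0.954, 0.0], [0.954, -0.299, 0.0], [0.0, 0.0, -1.0]]
force: [0.6, -0.1, 3.1]
grip_width: 0.174
```

>>> play_rows(
  series=[
    [0,0,0,0.0007,0,0,0],
    [0,0,0,0.0013,0,0,0],
    [0,0,0,0.0013,0,0,0],
    [0,0,0,0.0013,0,0,0],
    [0,0,0,0.0013,0,0,0],
    [0,0,0,0.0013,0,0,0],
    [0,0,0,0.0013,0,0,0],
    [0,0,0,0.0013,0,0,0],
    [0,0,0,0.0013,0,0,0],
    [0,0,0,0.0013,0,0,0],
  ],
)

```text
t: 14.03
ee_pos: [0.4879, 0.193, 0.2124]
eef_rot: [[0.299, 0.954, 0.0], [0.954, -0.299, 0.0], [0.0, 0.0, -1.0]]
force: [-1.4, -1.9, 5.0]
grip_width: 0.175
```

>>> play_rows(
  series=[
    [0,0,0,0.0007,0,0,0],
    [0,0,0,0.0014,0,0,0],
    [0,0,0,0.0018,0,0,0],
    [0,0,0,0.0018,0,0,0],
    [0,0,0,0.0018,0,0,0],
    [0,0,0,0.0018,0,0,0],
    [0,0,0,0.0018,0,0,0],
    [0,0,0,0.0018,0,0,0],
    [0,0,0,0.0018,0,0,0],
    [0,0,0,0.0018,0,0,0],
  ],
)

```text
t: 14.87
ee_pos: [0.4879, 0.193, 0.2115]
eef_rot: [[0.299, 0.954, 0.001], [0.954, -0.299, 0.0], [0.0, 0.0, -1.0]]
force: [-3.1, -1.0, 8.3]
grip_width: 0.172
```

>>> play_rows(
  series=[
    [0,0,0,0.0008,0,0,0],
    [0,0,0,0.0016,0,0,0],
    [0,0.0003,0.0001,0.0016,0,0,0.08],
    [0,0.0006,0.0002,0.0016,0,0,0.17],
    [0,0.0009,0.0004,0.0016,0,0,0.26],
    [0,0.0012,0.0007,0.0016,0,0,0.36],
    [0,0.0014,0.0009,0.0016,0,0,0.46],
    [0,0.0017,0.0012,0.0016,0,0,0.56],
    [0,0.0019,0.0015,0.0016,0,0,0.667],
    [0,0.0019,0.0015,0.0016,0,0,0.667],
  ],
)

```text
t: 15.7
ee_pos: [0.4901, 0.1941, 0.2113]
eef_rot: [[0.845, 0.535, 0.002], [0.535, -0.845, 0.0], [0.002, 0.001, -1.0]]
force: [-2.1, -0.6, 8.6]
grip_width: 0.172
```

Run:
```python
from h import *
c,T=wshot('w8'); crop('w8.png',130,90,430,315,2.6,'w8c.png'); R=T[0]; print(np.degrees(np.arctan2(R[1,0],R[0,0])),R[:,2],env.sense()['moment'])
save('side','side8.png'); crop('side8.png',190,120,310,210,6,'side8c.png')
```

```text
t 15.7 p [0.4901 0.1941 0.2113] F [-2.11 -0.57  8.63]
32.32100730354879 [ 2.39137908e-03  3.93111533e-04 -9.99997063e-01] [-0.13815748  0.46865493  0.01079878]
```

View pics/w8c.png

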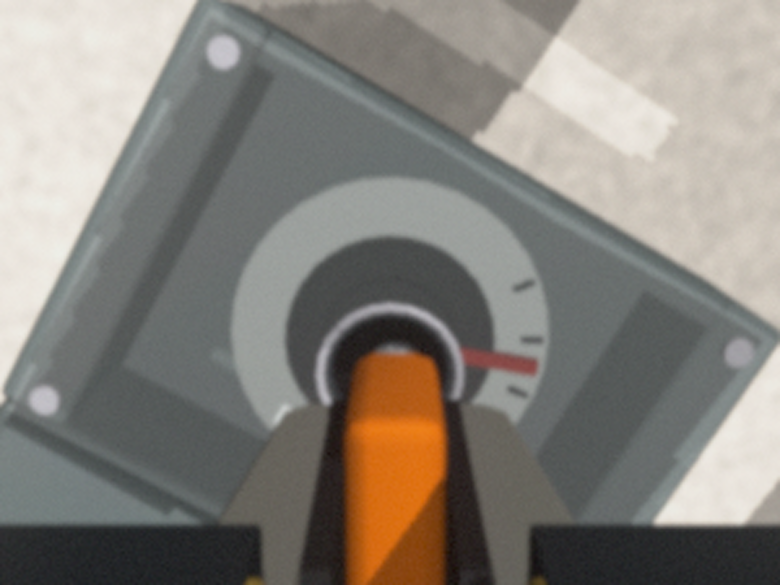

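View pics/side8c.png

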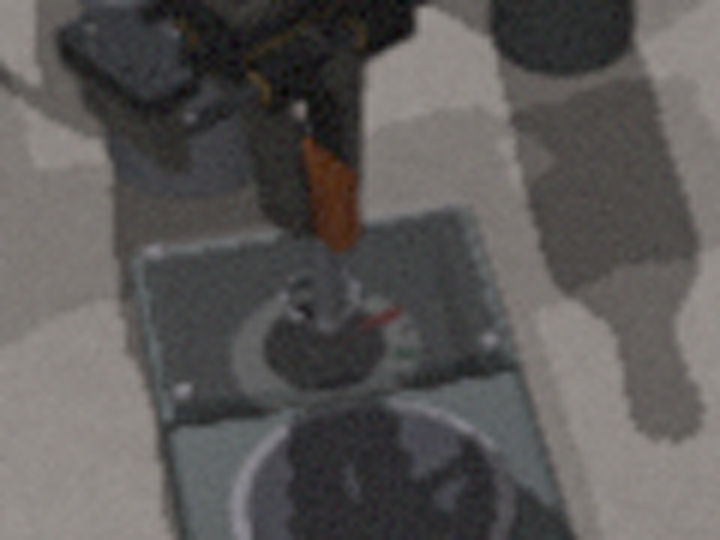

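Run:
```python
from h import *
c,T=load('w8'); Q=lambda x,y:(130+x/2.6,90+y/2.6); 
g=np.array([.4896,.1915])
an=lambda v:np.degrees(np.arctan2(v[1],v[0]))
for z in (.035,.04,.05): 
    a=onz(c,*Q(537,367),z,T)[:2]; b=onz(c,*Q(463,356),z,T)[:2]; print(z,an(a-g),an(a-b),np.linalg.norm(a-g))
print('ring',onz(c,*Q(390,365),.075,T))
c,T=load('w1'); Q=lambda x,y:(100+x/2.2,50+y/2.2)
for z in (.035,.04,.05): 
    a=onz(c,*Q(502,371),z,T)[:2]; b=onz(c,*Q(455,356),z,T)[:2]; print('w1',z,an(a-g),an(a-b),np.linalg.norm(a-g))
m1=onz(c,*Q(401,409),.035,T)[:2]; m2=onz(c,*Q(401,440),.035,T)[:2]; print('mark',an(m2-m1),an(m2-g))
```

```text
0.035 17.1640465169244 23.491500566478376 0.042481658100391305
0.04 19.00584876029775 23.491500566478486 0.04133286115955927
0.05 23.002986030727477 23.491500566478482 0.0391744517497353
ring [0.48837179 0.19322335 0.075     ]
w1 0.035 52.87660642037437 57.36989681407755 0.04298259919317081
w1 0.04 54.31328358189055 57.369896814077755 0.04185530772118975
w1 0.05 57.42649958202721 57.36989681407758 0.039686318634110235
mark -14.448254958177058 -14.797820772648391
```

Run:
```python
from h import *
im=cv2.imread('pics/side8.png')[140:190,225:275].astype(float); a=np.clip((im-15)*2.2,0,255).astype(np.uint8)
a=cv2.resize(a,None,fx=8,fy=8,interpolation=cv2.INTER_CUBIC)
im=cv2.imread('pics/w8.png')[195:245,240:320].astype(float); b=np.clip((im-10)*2.5,0,255).astype(np.uint8)
b=cv2.resize(b,(640,400),interpolation=cv2.INTER_CUBIC)
cv2.imwrite('pics/z8.png',cv2.resize(np.hstack([a,b[:,:400+0]]),(800,400)))
c,T=load('w8'); s=dict(np.load('side0.npz')); R,p=T
for off in (.095,.11,.13,.136,.158): print(off, np.round(proj(s,p+R@np.array([0,0,off])),1))
print('ring',proj(s,(.4896,.1915,.075)))
```

```text
0.095 [242.4 157.4]
0.11 [242.8 161.6]
0.13 [243.3 167.2]
0.136 [243.5 168.8]
0.158 [244.1 174.8]
ring (np.float64(243.3250803580082), np.float64(169.63130738855656))
```

View pics/z8.png

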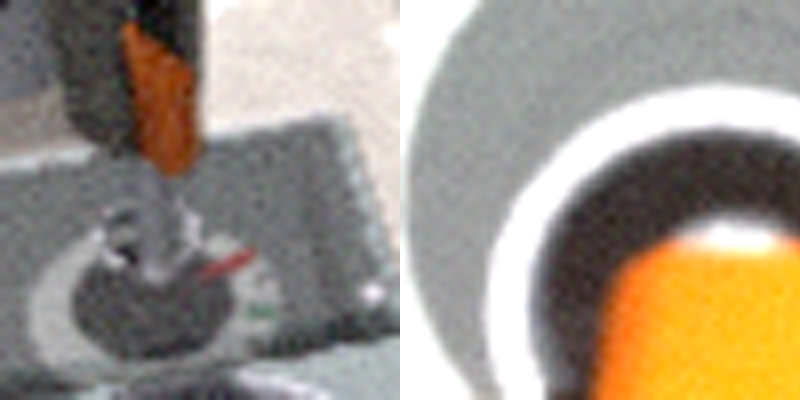

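>>> play_rows(
  series=[
    [0,0,0,0.0012,0,0,0],
    [0,0,0,0.002,0,0,0.05],
    [0,0,0,0.002,0,0,0.14],
    [0,0,0,0.002,0,0,0.23],
    [0,0,0,0.002,0,0,0.32],
    [0,0,0,0.002,0,0,0.41],
    [0,0,0,0.002,0,0,0.5],
    [0,0,0,0.002,0,0,0.58],
    [0,0,0,0.002,0,0,0.63],
    [0,0,0,0.002,0,0,0.63],
  ],
)

```text
t: 16.63
ee_pos: [0.4907, 0.1937, 0.2109]
eef_rot: [[0.996, -0.093, 0.004], [-0.093, -0.996, -0.001], [0.004, 0.0, -1.0]]
force: [-1.9, -1.4, 9.7]
grip_width: 0.173
```

Run:
```python
from h import *
c,T=wshot('w9'); crop('w9.png',130,90,430,315,2.6,'w9c.png'); R=T[0]; print(np.degrees(np.arctan2(R[1,0],R[0,0])),R[:,2],env.sense()['moment'])
save('side','side9.png'); crop('side9.png',190,120,310,210,6,'side9c.png')
```

```text
t 16.6333 p [0.4907 0.1937 0.2109] F [-1.93 -1.43  9.7 ]
-5.340391210115083 [ 4.01657530e-03 -6.37264137e-04 -9.99991730e-01] [-0.7102491   0.63435914  0.01717756]
```

View pics/w9c.png

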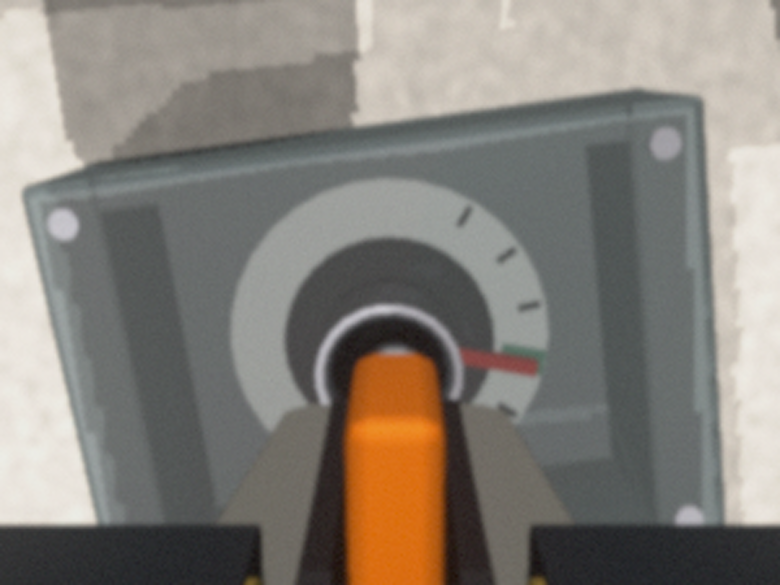

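View pics/side9c.png

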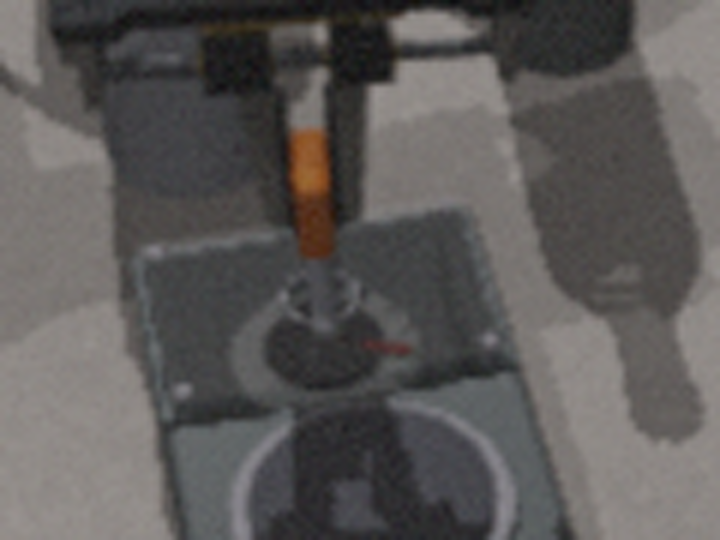

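```bash
cat >> h.py <<'E'
def dial(fn,green=True):
    c,T=load(fn); im=c['color'].astype(int); an=lambda v:np.degrees(np.arctan2(v[1],v[0]))
    r=(im[...,0]-im[...,1]>45)&(abs(im[...,1]-im[...,2])<25); gr=(im[...,1]-im[...,0]>22)&(im[...,1]-im[...,2]>3)
    yy,xx=np.mgrid[:420,:560]; near=(abs(xx-282)<75)&(abs(yy-215)<75)
    for nm,m,z in (('red',r&near,.045),('green',gr&near,.035)):
        k,l,st,ce=cv2.connectedComponentsWithStats(m.astype(np.uint8))
        if k<2: print(nm,'none'); continue
        i=1+np.argmax(st[1:,4]); P=np.array([onz(c,u,v,z,T)[:2] for v,u in np.argwhere(l==i)])
        vx=cv2.fitLine(P.astype(np.float32)*1000,cv2.DIST_L2,0,.01,.01).ravel(); d=vx[:2]*np.sign(vx[0]*1 if abs(vx[0])>.2 else vx[1])
        ex=P@d; print(nm,st[i],'line dir',an(d).round(2),'cen',P.mean(0).round(4),'len',np.ptp(ex).round(4))
        for zz in (.035,.04,.045,.05,.055):
            q=onz(c,*ce[i],zz,T)[:2]; print('   z',zz,'radial about guard', [an(q-np.array(g)).round(1) for g in ((.4896,.1915),(.4884,.1932),(.489,.1924))])
E
python3 -c "
from h import *
for f in ('w1','w6','w8','w9'): print(f); dial(f)"
```

```text
w1
red [306 210  22  10  82] line dir 56.46 cen [0.5069 0.2161] len 0.0188
   z 0.035 radial about guard [np.float64(51.0), np.float64(47.4), np.float64(49.1)]
   z 0.04 radial about guard [np.float64(52.9), np.float64(49.2), np.float64(51.0)]
   z 0.045 radial about guard [np.float64(54.9), np.float64(51.1), np.float64(53.0)]
   z 0.05 radial about guard [np.float64(57.1), np.float64(53.2), np.float64(55.1)]
   z 0.055 radial about guard [np.float64(59.4), np.float64(55.4), np.float64(57.4)]
green [279 237   6  12  67] line dir -13.26 cen [0.5268 0.181 ] len 0.0104
   z 0.035 radial about guard [np.float64(-15.8), np.float64(-17.7), np.float64(-16.8)]
   z 0.04 radial about guard [np.float64(-15.9), np.float64(-17.8), np.float64(-16.9)]
   z 0.045 radial about guard [np.float64(-15.9), np.float64(-18.0), np.float64(-17.0)]
   z 0.05 radial about guard [np.float64(-16.0), np.float64(-18.1), np.float64(-17.2)]
   z 0.055 radial about guard [np.float64(-16.1), np.float64(-18.3), np.float64(-17.3)]
w6
red [309 211  22  10  89] line dir 56.7 cen [0.5068 0.216 ] len 0.0186
   z 0.035 radi
[... 1246 characters left out ...]
 np.float64(-18.7)]
   z 0.05 radial about guard [np.float64(-14.6), np.float64(-17.2), np.float64(-16.0)]
   z 0.055 radial about guard [np.float64(-11.7), np.float64(-14.4), np.float64(-13.2)]
green [337 226   1   1   1] line dir 100.68 cen [0.5302 0.1805] len 0.0
   z 0.035 radial about guard [np.float64(-15.1), np.float64(-16.9), np.float64(-16.1)]
   z 0.04 radial about guard [np.float64(-13.3), np.float64(-15.1), np.float64(-14.3)]
   z 0.045 radial about guard [np.float64(-11.3), np.float64(-13.2), np.float64(-12.3)]
   z 0.05 radial about guard [np.float64(-9.2), np.float64(-11.3), np.float64(-10.3)]
   z 0.055 radial about guard [np.float64(-7.0), np.float64(-9.2), np.float64(-8.2)]
```

>>> play_rows(
  series=[
    [0,0,0,-0.003,0,0,0],
    [0,0,0,-0.006,0,0,0],
    [0,-0.001,0,-0.009,0,0,0],
    [0,-0.0015,0,-0.013,0,0,0],
    [0,-0.0015,0,-0.019,0,0,0],
    [0,-0.0015,0,-0.026,0,0,0],
    [0,-0.0015,0,-0.034,0,0,0],
    [0,-0.0015,0,-0.044,0,0,0],
    [0,-0.0015,0,-0.055,0,0,0],
    [0,-0.0015,0,-0.067,0,0,0],
  ],
)

```text
t: 17.57
ee_pos: [0.4894, 0.1939, 0.2621]
eef_rot: [[0.996, -0.091, 0.004], [-0.091, -0.996, -0.001], [0.004, 0.0, -1.0]]
force: [-0.2, 0.1, -0.3]
grip_width: 0.173
```

>>> play_rows(
  series=[
    [0,0,0,-0.02,0,0,0],
    [0,0,0,-0.04,0,0,0],
    [0,0,0,-0.06,0,0,0],
    [0,0,0,-0.06,0,0,0],
    [0,0,0,-0.06,0,0,0],
    [0,0,0,-0.06,0,0,0],
    [0,0,0,-0.06,0,0,0],
    [0,0,0,-0.06,0,0,0],
    [0,0,0,-0.06,0,0,0],
    [0,0,0,-0.06,0,0,0],
  ],
)

```text
t: 18.4
ee_pos: [0.489, 0.1939, 0.3065]
eef_rot: [[0.996, -0.091, 0.003], [-0.091, -0.996, -0.001], [0.003, 0.0, -1.0]]
force: [0.1, 0.3, -1.4]
grip_width: 0.175
```

Run:
```python
from h import *
c,T=wshot('w10'); crop('w10.png',130,90,430,315,2.6,'w10c.png'); print(T[0])
dial('w10')
save('side','side10.png'); crop('side10.png',190,90,310,180,6,'side10c.png')
s=dict(np.load('side0.npz')); R,p=T
for off in (.069,.095,.11,.13,.158): print(off, np.round(proj(s,p+R@np.array([0,0,off])),1))
```

```text
t 18.4 p [0.489  0.1939 0.3065] F [ 0.06  0.27 -1.35]
[[ 9.95859607e-01 -9.08469575e-02  3.23616059e-03]
 [-9.08451421e-02 -9.95864782e-01 -7.03926800e-04]
 [ 3.28672797e-03  4.07022798e-04 -9.99994516e-01]]
red [304 197  19   5  47] line dir -14.47 cen [0.5173 0.1823] len 0.0176
   z 0.035 radial about guard [np.float64(-22.1), np.float64(-24.1), np.float64(-23.2)]
   z 0.04 radial about guard [np.float64(-20.3), np.float64(-22.4), np.float64(-21.5)]
   z 0.045 radial about guard [np.float64(-18.4), np.float64(-20.7), np.float64(-19.6)]
   z 0.05 radial about guard [np.float64(-16.4), np.float64(-18.8), np.float64(-17.7)]
   z 0.055 radial about guard [np.float64(-14.3), np.float64(-16.9), np.float64(-15.7)]
green none
0.069 [238.4 119.6]
0.095 [239.2 128.2]
0.11 [239.7 133.1]
0.13 [240.3 139.4]
0.158 [241.2 148. ]
```

View pics/w10c.png

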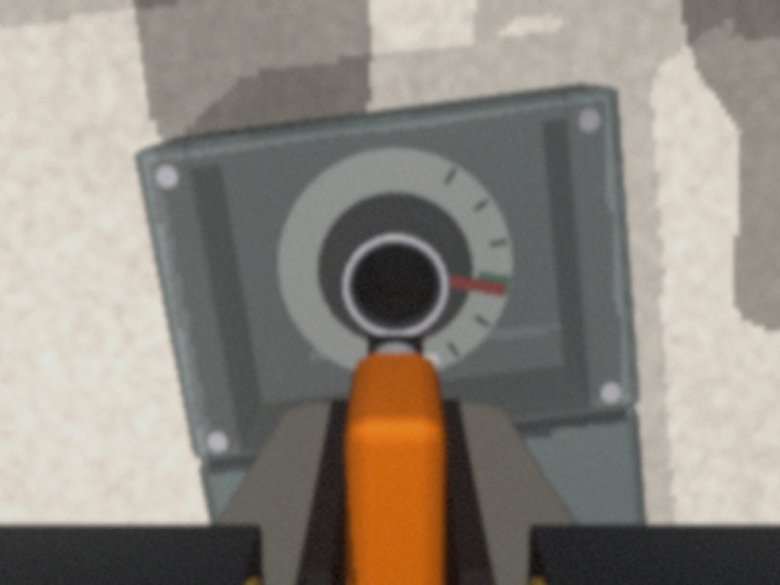

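View pics/side10c.png

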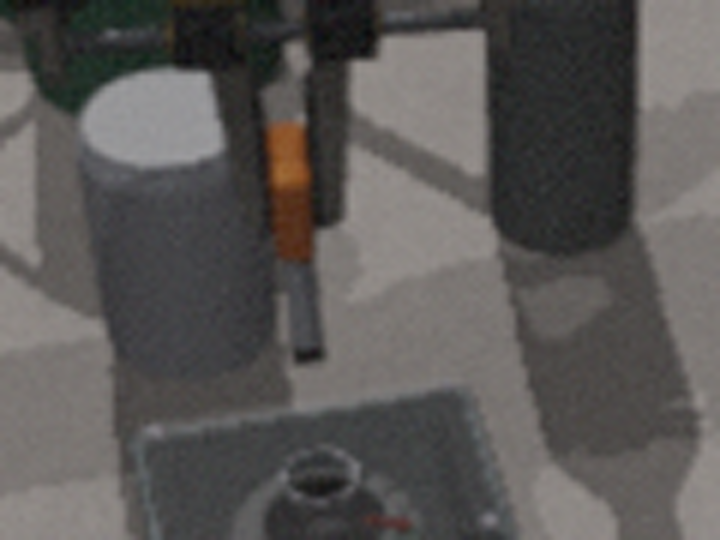

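>>> play_rows(
  series=[
    [0,0.005,0.03,0,0,0,-0.05],
    [0,0.013,0.078,0,0,0,-0.15],
    [0,0.022,0.128,0,0,0,-0.25],
    [0,0.03,0.178,0,0,0,-0.36],
    [0,0.039,0.228,0,0,0,-0.47],
    [0,0.047,0.278,0,0,0,-0.58],
    [0,0.056,0.328,0,0,0,-0.69],
    [0,0.064,0.378,0,0,0,-0.8],
    [0,0.073,0.428,0,0,0,-0.9],
    [0,0.0813,0.4777,0,0,0,-0.98],
  ],
)

```text
t: 19.33
ee_pos: [0.5171, -0.1702, 0.3072]
eef_rot: [[0.589, 0.808, 0.004], [0.808, -0.589, -0.001], [0.002, 0.004, -1.0]]
force: [0.3, 0.9, -0.6]
grip_width: 0.174
```

```bash
cat >> h.py <<'E'
def goto(x,y,z,yaw):
    s=env.sense(); R=np.array(s['eef_rot']);p=np.array(s['ee_pos']); a=np.radians(yaw)
    Rt=np.array([[np.cos(a),np.sin(a),0],[np.sin(a),-np.cos(a),0],[0,0,-1.]])
    print('p',p.round(4),'yaw',np.degrees(np.arctan2(R[1,0],R[0,0])).round(2),'shift',(R.T@(np.array([x,y,z])-p)/.75).round(4),'turn',(np.degrees(cv2.Rodrigues(R.T@Rt)[0].ravel())/60).round(4))
E
python3 -c "
from h import *
goto(.5172,-.1685,.235,72.5)"
```

```text
p [ 0.5171 -0.1702  0.3072] yaw 53.92 shift [ 0.0016 -0.0016  0.0963] turn [ 0.0038 -0.0013 -0.3097]
```

>>> play_rows(
  series=[
    [0,0.0016,-0.0016,0.01,0.0038,-0.0013,-0.08],
    [0,0.0016,-0.0016,0.025,0.0038,-0.0013,-0.18],
    [0,0.0016,-0.0016,0.04,0.0038,-0.0013,-0.28],
    [0,0.0016,-0.0016,0.055,0.0038,-0.0013,-0.31],
    [0,0.0016,-0.0016,0.07,0.0038,-0.0013,-0.31],
    [0,0.0016,-0.0016,0.085,0.0038,-0.0013,-0.31],
    [0,0.0016,-0.0016,0.096,0.0038,-0.0013,-0.31],
    [0,0.0016,-0.0016,0.096,0.0038,-0.0013,-0.31],
    [0,0.0016,-0.0016,0.096,0.0038,-0.0013,-0.31],
    [0,0.0016,-0.0016,0.096,0.0038,-0.0013,-0.31],
  ],
)

```text
t: 20.17
ee_pos: [0.5175, -0.1687, 0.2358]
eef_rot: [[0.301, 0.954, 0.001], [0.954, -0.301, -0.001], [-0.0, 0.001, -1.0]]
force: [-0.3, -0.2, 0.1]
grip_width: 0.172
```

Run:
```python
from h import *
c,T=wshot('w11'); a=cv2.imread('pics/w11.png')[140:300,190:390]
cv2.imwrite('pics/w11c.png',cv2.resize(a,None,fx=4,fy=4,interpolation=cv2.INTER_CUBIC)); 
save('side','side11.png'); crop('side11.png',230,220,330,320,6,'side11c.png')
goto(.5172,-.1685,.235,72.5)
t=env.read_camera('top'); np.savez('top11.npz',**t); cv2.imwrite('pics/top11.png',t['color'][...,::-1])
crop('top11.png',170,200,300,290,6,'top11c.png')
```

```text
t 20.1667 p [ 0.5175 -0.1687  0.2358] F [-0.27 -0.25  0.09]
p [ 0.5176 -0.1687  0.2361] yaw 72.51 shift [ 0.0001 -0.0006  0.0015] turn [0.0015 0.0004 0.0002]
```

View pics/w11c.png

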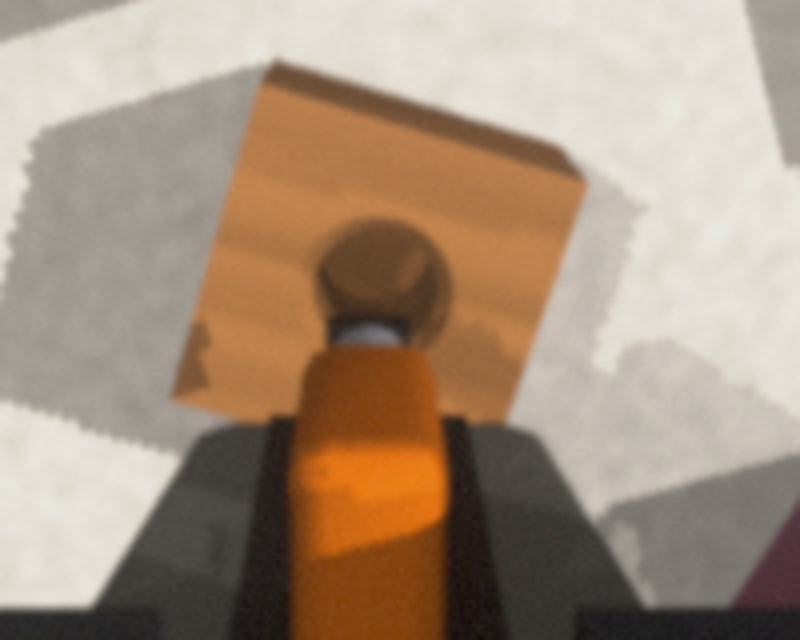

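View pics/side11c.png

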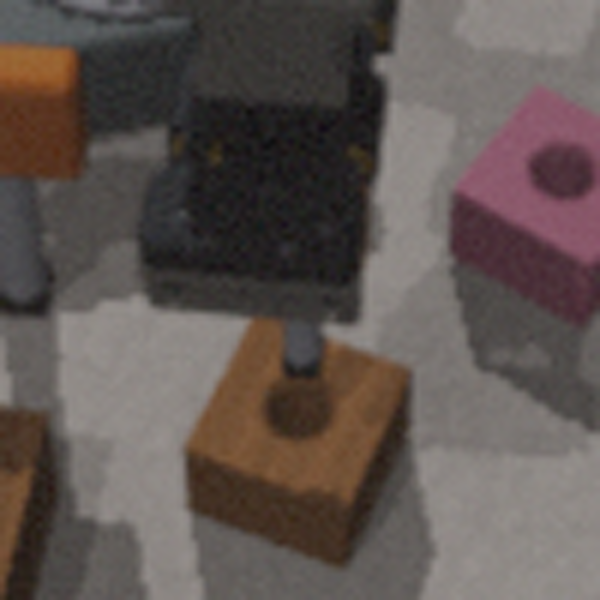

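View pics/top11c.png

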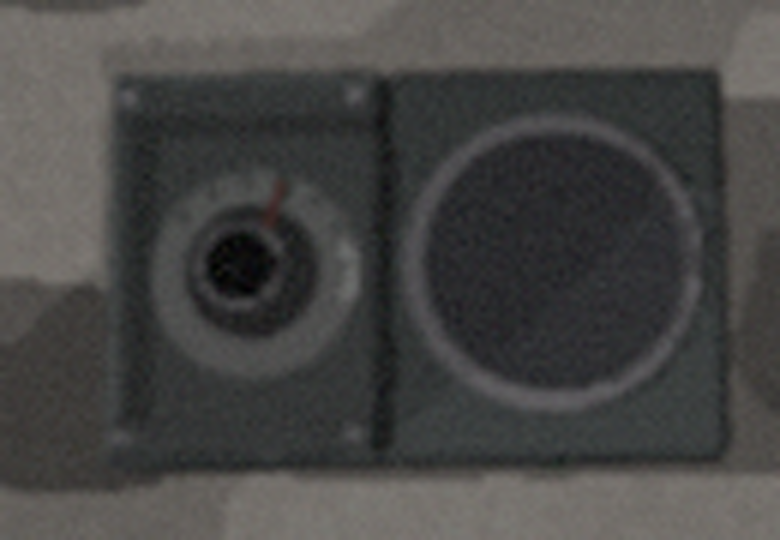

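Run:
```python
from h import *
c,T=load('w11'); R,p=T
h=onz(c,286,210.8,.045,T); print('hole',h,'tool',R.T@(h-p))
for off in (.153,.158,.162):
    q=R.T@(onz(c,282.8,220,p[2]-off,T)-p); print(off,'foot',q+[0,.007,0])
rc=[onz(c,190+x/4,140+y/4,.045,T) for x,y in [(262,85),(585,184),(500,430+15),(172,398)]]
print([r.round(4).tolist() for r in rc])
s=dict(np.load('side0.npz'))
sh=lambda x,y:(230+x/6,220+y/6)
H=onz(s,*sh(298,408),.045); print('side hole',H,'tool',R.T@(H-p))
for off in (.153,.158,.162):
    # foot front-bottom edge centre approx: lowest at crop (301,375)
    q=R.T@(onz(s,*sh(301,375),p[2]-off)-p); print('side foot lowest pt tool',q)
print('pred',[np.round((np.array(proj(s,p+R@np.array([0,y,.158])))-[230,220])*6,0) for y in (0,.0025,.004)])
```

```text
hole [ 0.51840588 -0.16716383  0.045     ] tool [0.00175652 0.00022575 0.19083159]
0.153 foot [-0.00078409  0.00376     0.15299691]
0.158 foot [-0.00076872  0.00517767  0.1579984 ]
0.162 foot [-0.00075642  0.0063118   0.16199959]
[[0.4758, -0.1773, 0.045], [0.5114, -0.1257, 0.045], [0.5564, -0.1553, 0.045], [0.528, -0.2132, 0.045]]
side hole [ 0.51937941 -0.16837437  0.045     ] tool [0.00089458 0.00151812 0.19083319]
side foot lowest pt tool [-0.00849633  0.00395763  0.15300664]
side foot lowest pt tool [-0.00539865  0.00356884  0.15800536]
side foot lowest pt tool [-0.0029205   0.00325781  0.16200434]
pred [array([293., 361.]), array([300., 362.]), array([304., 362.])]
```

>>> play_rows(
  series=[
    [0,0.002,-0.0036,0,0,0,0],
    [0,0.002,-0.0036,0.005,0,0,0],
    [0,0.002,-0.0036,0.01,0,0,0],
    [0,0.002,-0.0036,0.015,0,0,0],
    [0,0.002,-0.0036,0.02,0,0,0],
    [0,0.002,-0.0036,0.025,0,0,0],
    [0,0.002,-0.0036,0.031,0,0,0],
    [0,0.002,-0.0036,0.031,0,0,0],
    [0,0.002,-0.0036,0.031,0,0,0],
    [0,0.002,-0.0036,0.031,0,0,0],
  ],
)

```text
t: 21.15
ee_pos: [0.5155, -0.1665, 0.2129]
eef_rot: [[0.3, 0.954, 0.001], [0.954, -0.3, -0.001], [-0.0, 0.002, -1.0]]
force: [0.8, -0.1, -0.6]
grip_width: 0.172
```

Run:
```python
from h import *
c,T=wshot('w12'); a=cv2.imread('pics/w12.png')[160:260,230:340].astype(float)
a=np.clip((a-10)*1.6,0,255).astype(np.uint8)
cv2.imwrite('pics/w12c.png',cv2.resize(a,None,fx=7,fy=6,interpolation=cv2.INTER_CUBIC)[:600,:])
save('side','side12.png'); a=cv2.imread('pics/side12.png')[250:310,250:310].astype(float); a=np.clip((a-10)*2,0,255).astype(np.uint8)
cv2.imwrite('pics/side12c.png',cv2.resize(a,None,fx=9,fy=9,interpolation=cv2.INTER_CUBIC))
```

```text
t 21.15 p [ 0.5155 -0.1665  0.2129] F [ 0.78 -0.15 -0.58]
```

View pics/w12c.png

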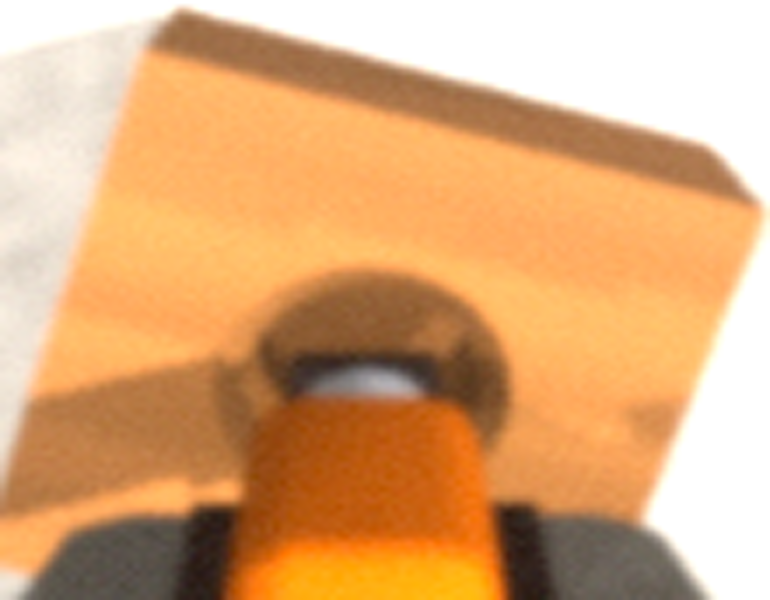

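View pics/side12c.png

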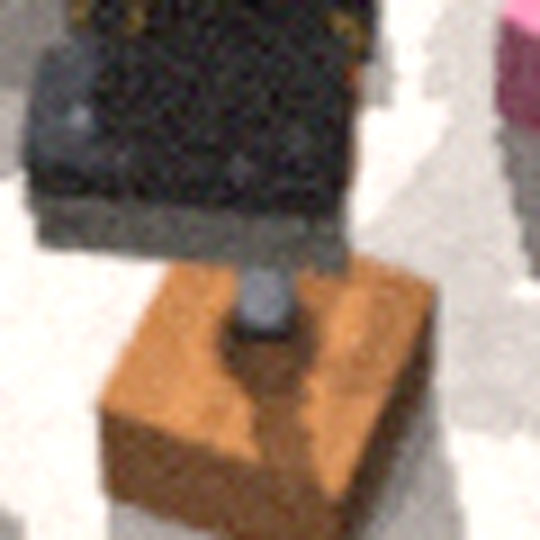

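>>> play_rows(
  series=[
    [0,0,0,0.004,0,0,0],
    [0,0,0,0.008,0,0,0],
    [0,0,0,0.012,0,0,0],
    [0,0,0,0.016,0,0,0],
    [0,0,0,0.02,0,0,0],
    [0,0,0,0.024,0,0,0],
    [0,0,0,0.028,0,0,0],
    [0,0,0,0.028,0,0,0],
    [0,0,0,0.028,0,0,0],
    [0,0,0,0.028,0,0,0],
  ],
)

```text
t: 22.08
ee_pos: [0.5158, -0.1667, 0.1922]
eef_rot: [[0.301, 0.954, 0.002], [0.954, -0.301, -0.001], [-0.001, 0.002, -1.0]]
force: [-0.5, -0.8, -1.2]
grip_width: 0.172
```

```bash
python3 -c "
from h import *
s=env.sense(); print(s['force'],s['moment'],s['eef_rot'])"
```

```text
[-0.46576182 -0.75314864 -1.15301452] [ 0.0347383  -0.01044517  0.03393078] [[ 3.00505578e-01  9.53777832e-01  2.06029709e-03]
 [ 9.53779920e-01 -3.00503674e-01 -1.18605875e-03]
 [-5.12109700e-04  2.32148726e-03 -9.99997174e-01]]
```

>>> play_rows(
  series=[
    [0,0,0,0.004,0,0,0],
    [0,0,0,0.008,0,0,0],
    [0,0,0,0.012,0,0,0],
    [0,0,0,0.016,0,0,0],
    [0,0,0,0.02,0,0,0],
    [0,0,0,0.024,0,0,0],
    [0,0,0,0.028,0,0,0],
    [0,0,0,0.03,0,0,0],
    [0,0,0,0.03,0,0,0],
    [0,0,0,0.03,0,0,0],
  ],
)

```text
t: 22.92
ee_pos: [0.5158, -0.1667, 0.1697]
eef_rot: [[0.3, 0.954, 0.002], [0.954, -0.3, -0.001], [-0.0, 0.002, -1.0]]
force: [-0.6, -0.4, -0.3]
grip_width: 0.174
```

>>> play_rows(
  series=[
    [0,0,0,0.001,0,0,0],
    [0,0,0,0.002,0,0,0],
    [0,0,0,0.003,0,0,0],
    [0,0,0,0.004,0,0,0],
    [0,0,0,0.004,0,0,0],
    [0,0,0,0.004,0,0,0],
    [0,0,0,0.004,0,0,0],
    [0,0,0,0.004,0,0,0],
    [0,0,0,0.004,0,0,0],
    [0,0,0,0.004,0,0,0],
  ],
)

```text
t: 23.75
ee_pos: [0.5158, -0.1667, 0.1667]
eef_rot: [[0.3, 0.954, 0.002], [0.954, -0.3, -0.001], [-0.001, 0.002, -1.0]]
force: [-0.3, -0.0, -1.4]
grip_width: 0.169
```

Continue in small steps until the foot meets the floor.

>>> play_rows(
  series=[
    [0,0,0,0.001,0,0,0],
    [0,0,0,0.002,0,0,0],
    [0,0,0,0.003,0,0,0],
    [0,0,0,0.003,0,0,0],
    [0,0,0,0.003,0,0,0],
    [0,0,0,0.003,0,0,0],
    [0,0,0,0.003,0,0,0],
    [0,0,0,0.003,0,0,0],
    [0,0,0,0.003,0,0,0],
    [0,0,0,0.003,0,0,0],
  ],
)

```text
t: 24.58
ee_pos: [0.5158, -0.1667, 0.1645]
eef_rot: [[0.3, 0.954, 0.002], [0.954, -0.3, -0.001], [-0.001, 0.002, -1.0]]
force: [0.2, 0.5, -0.8]
grip_width: 0.171
```

>>> play_rows(
  series=[
    [0,0,0,0.001,0,0,0],
    [0,0,0,0.002,0,0,0],
    [0,0,0,0.002,0,0,0],
    [0,0,0,0.002,0,0,0],
    [0,0,0,0.002,0,0,0],
    [0,0,0,0.002,0,0,0],
    [0,0,0,0.002,0,0,0],
    [0,0,0,0.002,0,0,0],
    [0,0,0,0.002,0,0,0],
    [0,0,0,0.002,0,0,0],
  ],
)

```text
t: 25.42
ee_pos: [0.5158, -0.1667, 0.163]
eef_rot: [[0.3, 0.954, 0.002], [0.954, -0.3, -0.001], [-0.001, 0.002, -1.0]]
force: [0.4, 0.4, 0.1]
grip_width: 0.174
```

>>> play_rows(
  series=[
    [0,0,0,0.001,0,0,0],
    [0,0,0,0.0015,0,0,0],
    [0,0,0,0.0015,0,0,0],
    [0,0,0,0.0015,0,0,0],
    [0,0,0,0.0015,0,0,0],
    [0,0,0,0.0015,0,0,0],
    [0,0,0,0.0015,0,0,0],
    [0,0,0,0.0015,0,0,0],
    [0,0,0,0.0015,0,0,0],
    [0,0,0,0.0015,0,0,0],
  ],
)

```text
t: 26.25
ee_pos: [0.516, -0.1668, 0.1626]
eef_rot: [[0.3, 0.954, 0.002], [0.954, -0.3, -0.001], [-0.001, 0.003, -1.0]]
force: [-1.8, 0.6, 5.3]
grip_width: 0.17
```

>>> play_rows(
  series=[
    [0,0,0,-0.0004,0,0,0],
    [0,0,0,-0.0004,0,0,0],
    [0,0,0,-0.0004,0,0,0],
    [0.25,0,0,-0.0004,0,0,0],
    [0.35,0,0,-0.0004,0,0,0],
    [0.5,0,0,-0.0004,0,0,0],
    [0.8,0,0,-0.0004,0,0,0],
    [1,0,0,-0.0004,0,0,0],
    [1,0,0,-0.0004,0,0,0],
    [1,0,0,-0.0004,0,0,0],
  ],
)

```text
t: 27.08
ee_pos: [0.5161, -0.1668, 0.163]
eef_rot: [[0.3, 0.954, 0.002], [0.954, -0.3, -0.001], [-0.001, 0.003, -1.0]]
force: [0.3, -0.3, 0.2]
grip_width: 0.663
```

>>> play_rows(
  series=[
    [1,0,0,0,0,0,0],
    [1,0,0,0,0,0,0],
    [1,0,0,0,0,0,0],
    [1,0,0,0,0,0,0],
    [1,0,0,0,0,0,0],
    [1,0,0,0,0,0,0],
    [1,0,0,0,0,0,0],
    [1,0,0,0,0,0,0],
    [1,0,0,0,0,0,0],
    [1,0,0,0,0,0,0],
  ],
)

```text
t: 27.92
ee_pos: [0.5161, -0.1668, 0.1629]
eef_rot: [[0.3, 0.954, 0.002], [0.954, -0.3, -0.001], [-0.001, 0.003, -1.0]]
force: [-0.6, -0.8, 0.1]
grip_width: 1.001
```

Run:
```python
from h import *
wshot('w13')
```

```text
t 27.9167 p [ 0.5161 -0.1668  0.1629] F [-0.56 -0.79  0.13]
```

View pics/w13.png

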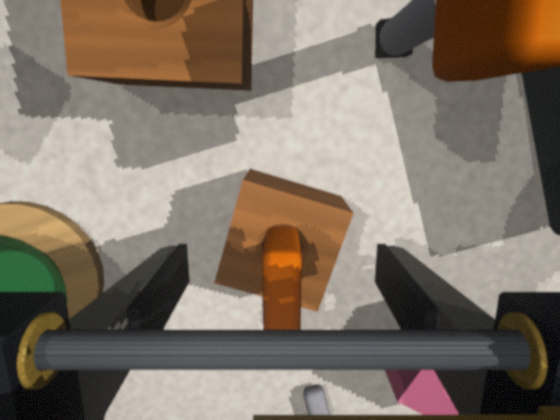

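Key released and standing. Retreat straight up, then over the warmer to check the pointer.

>>> play_rows(
  series=[
    [1,0,0,-0.01,0,0,0],
    [1,0,0,-0.025,0,0,0],
    [1,0,0,-0.045,0,0,0],
    [1,0,0,-0.07,0,0,0],
    [1,0,0,-0.1,0,0,0],
    [1,0,0,-0.13,0,0,0],
    [1,0,0,-0.16,0,0,0],
    [1,0,0,-0.185,0,0,0],
    [1,0,0,-0.2,0,0,0],
    [1,0,0,-0.2,0,0,0],
  ],
)

```text
t: 28.8
ee_pos: [0.5168, -0.1672, 0.317]
eef_rot: [[0.3, 0.954, 0.008], [0.954, -0.3, -0.005], [-0.002, 0.009, -1.0]]
force: [0.8, -0.4, 0.4]
grip_width: 0.996
```

Run:
```python
from h import *
wshot('w14'); crop('w14.png',160,80,440,290,2.8,'w14c.png'); c=env.read_camera('side'); np.savez('side14.npz',**c); cv2.imwrite('pics/side14.png',c['color'][...,::-1])
goto(.47,.17,.31,72.5)
```

```text
t 28.8 p [ 0.5168 -0.1672  0.317 ] F [ 0.78 -0.39  0.35]
p [ 0.5156 -0.1665  0.3129] yaw 72.52 shift [ 0.4097 -0.1928  0.0031] turn [0.0029 0.0007 0.0004]
```

View pics/w14c.png

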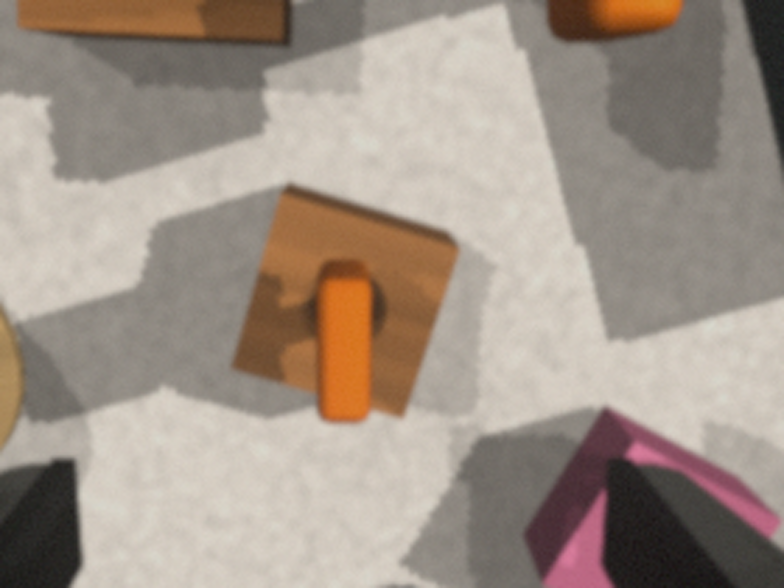

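View pics/side14.png

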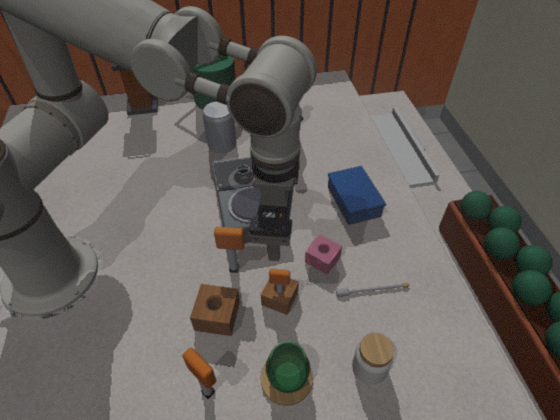

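>>> play_rows(
  series=[
    [1,0.05,-0.02,0,0,0,0],
    [1,0.1,-0.04,0,0,0,0],
    [1,0.15,-0.06,0,0,0,0],
    [1,0.2,-0.085,0,0,0,0],
    [1,0.25,-0.11,0,0,0,0],
    [1,0.3,-0.135,0,0,0,0],
    [1,0.35,-0.16,0,0,0,0],
    [1,0.4,-0.175,0,0,0,0],
    [1,0.44,-0.18,0,0,0,0],
    [1,0.44,-0.18,0,0,0,0],
  ],
)

```text
t: 29.73
ee_pos: [0.4848, 0.1932, 0.3104]
eef_rot: [[0.295, 0.955, -0.0], [0.955, -0.295, -0.0], [-0.0, -0.0, -1.0]]
force: [-0.6, 0.4, -0.3]
grip_width: 1.001
```

>>> play_rows(
  series=[
    [1,0,0,0.04,0,0,0],
    [1,0,0,0.05,0,0,0],
    [1,0,0,0.05,0,0,0],
    [1,0,0,0.05,0,0,0],
    [1,0,0,0.05,0,0,0],
    [1,0,0,0.05,0,0,0],
    [1,0,0,0.05,0,0,0],
    [1,0,0,0.05,0,0,0],
    [1,0,0,0.05,0,0,0],
    [1,0,0,0.05,0,0,0],
  ],
)

```text
t: 30.57
ee_pos: [0.4849, 0.1931, 0.2732]
eef_rot: [[0.295, 0.955, 0.0], [0.955, -0.295, 0.0], [0.0, 0.0, -1.0]]
force: [-0.5, -1.0, 0.2]
grip_width: 0.999
```

Run:
```python
from h import *
wshot('w15'); crop('w15.png',220,130,350,260,4.5,'w15c.png'); dial('w15')
```

```text
t 30.5667 p [0.4849 0.1931 0.2732] F [-0.53 -1.01  0.18]
red [283 237   3  14  38] line dir -15.95 cen [0.5229 0.1819] len 0.0121
   z 0.035 radial about guard [np.float64(-16.1), np.float64(-18.0), np.float64(-17.1)]
   z 0.04 radial about guard [np.float64(-16.1), np.float64(-18.1), np.float64(-17.2)]
   z 0.045 radial about guard [np.float64(-16.1), np.float64(-18.2), np.float64(-17.2)]
   z 0.05 radial about guard [np.float64(-16.1), np.float64(-18.3), np.float64(-17.3)]
   z 0.055 radial about guard [np.float64(-16.1), np.float64(-18.4), np.float64(-17.4)]
green none
```

View pics/w15c.png

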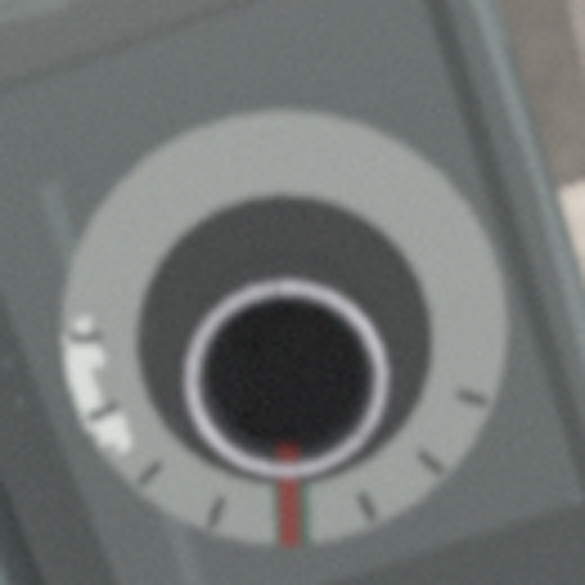

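```bash
python3 -c "
from h import *
print(env.sense()['t']); print(env.finish_job()); s=env.sense(); print(s['t'],s['force'])"
```

```text
30.6167
the job is handed in; nothing more can be done
None
the job is handed in; nothing more can be done
```

The job is handed in at t = 30.6 s, and by every check I could make the pointer is at the green mark and the key is back in its rest. No verdict was reported.

**What I did**
- I took the smallest orange key from the small brown rest and lowered it through the guard. The knob was found by feel: the foot met it about 19 mm below the guard top.
- I pressed with about 9–10 N, which I estimate pushed the knob down about 3 mm on its spring.
- I turned the tool clockwise by 40° and then 38°. The key then went back upright into the rest and was released once the foot touched the floor.

**Last checks**
- **Pointer:** the final wrist view shows the red pointer over the green mark, reading -16.1° against about -15.8° for the mark, where the tolerance is 5.7°.
- **Key:** wrist and side views show it upright in the rest, much as at the start. The foot met the hole floor at the tool height I had predicted.
- **Bystanders:** the objects visible in the last side view look undisturbed; I did not measure them. The gripper was open, clear of everything, with no contact force.

**What disagreed**
- I began lifting before the fingers had fully closed, so the key slipped about 5 mm down in the grip. I allowed for it in the later moves.
- The wrist and side cameras differed by 2–3 mm on where the key's foot was. I settled this by comparing the foot with the guard ring and the hole in the same picture.
- During the turn I measured sideways forces up to about 3 N. The shaft sat up to about 3 mm off the centre of the guard opening.

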